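# Line up the lab containers by height

### The job

Line up the four containers by height on the row of four rest plates, one on each plate: the tallest on the plate next to the tall steel post, then each next plate a shorter one, down to the shortest next to the low stub at the other end. Stand each upright and centred in its plate's ring, set it down rather than dropping it, never knock one over, and leave the marker pen beside the work where it lies.

Things in the scene. Friction and masses are not known exactly. Their poses are not given: they have to be found in the camera images.
- septa_jar: squat round jar with a wide screw lid, shortest of the four: 45 mm tall, 42 mm across the body, 45 mm across the lid (upper 12 mm), about 30 g; stands upright on the bench; origin: centre of its underside, z up
- beaker: clear open beaker, second shortest: 68 mm tall, 57 mm across at the rim, about 52 mm at the foot, walls rigid, about 40 g; can be gripped across its outside; stands upright; origin: centre of its underside, z up
- small_bottle: round bottle with a wide screw cap, second tallest: 108 mm tall, body 56 mm across to about 75 mm height, then a shoulder and a cap 42 mm across from 86 to 108 mm; about 180 g; cap fixed to it, may be lifted by it; origin: centre of its underside, z up
- large_bottle: round bottle with a screw cap, tallest: 142 mm tall, body 69 mm across to about 90 mm height, then a shoulder and a cap 42 mm across from 120 to 142 mm; about 360 g; cap fixed to it, may be lifted by it; origin: centre of its underside, z up
- mark_1: fixed square aluminium rest plate, 82 x 82 x 3 mm, with a dark ring 74 mm across round its centre; origin: centre of the underside, top face 3 mm above it; its y axis runs along the row, z up. The four plates form one straight row with centres 90 mm apart; mark_1 is the leftmost (+y) end of the row. Behind the work stands a tall instrument whose door handle reaches forward to x = 0.68 m: keep the hand clear of it
- mark_2: fixed square aluminium rest plate, 82 x 82 x 3 mm, with a dark ring 74 mm across round its centre; origin: centre of the underside, top face 3 mm above it; its y axis runs along the row, z up. The four plates form one straight row with centres 90 mm apart; second from the left
- mark_3: fixed square aluminium rest plate, 82 x 82 x 3 mm, with a dark ring 74 mm across round its centre; origin: centre of the underside, top face 3 mm above it; its y axis runs along the row, z up. The four plates form one straight row with centres 90 mm apart; third from the left
- mark_4: fixed square aluminium rest plate, 82 x 82 x 3 mm, with a dark ring 74 mm across round its centre; origin: centre of the underside, top face 3 mm above it; its y axis runs along the row, z up. The four plates form one straight row with centres 90 mm apart; mark_4 is the right (-y) end of the row
- tall_post: fixed upright steel post, 66 mm tall, 16 mm across (foot 22 mm), in line with the row and 62 mm beyond the centre of one end plate, at the left or the right end; a flat round steel stub, 13 mm high and 28 mm across, stands likewise at the other end; origin: centre of its foot
- marker: bystander: marker pen lying on the bench, 17 x 128 x 19 mm, long axis y; origin: centre of its underside
Mind the look-alikes: they are no part of the job. What is shaped like the septa_jar but brown is not meant.

How it is judged:
By the outcome, as a careful person would: the job done as asked, in the order asked, and still so for the second after the job is handed in, with the robot touching nothing.
It also fails if it takes over 128 s, if anything falls off the work surface, if the arm or the gripper's body presses on something with over 40 N, if the wrist force passes 120 N, or if a joint passes its speed limit or range.

### The arm

A 7-joint arm with a two-finger parallel gripper is mounted at the origin on a cart in front of the work surface, level with it; the furniture and walls round the work are solid. World frame = base frame: x ahead of the robot, y to its left, z up, the work surface at z = 0. Lengths are in m, angles in degrees, forces in N, time in s.
With the tool pointing down it reaches from about 0.4 to 0.75 m from the base axis. Payload 19.5 kg.
Tool frame: the origin (TCP) lies midway between the tips of the shut fingers; the grasp point (between the pads) lies 19 mm behind it (arm.grip_point_offset is the distance from the TCP to the grasp point, in m); x points along the fingers, z is the direction in which the jaws open and shut, and the axes are right-handed (so a half turn about x gives the same grasp; the last joint's range is limited). The gripper opens to 85 mm and grips with 20 to 120 N. Pads are 22 mm wide; open, the fingers measure 114 mm over their backs; the gripper's body (76 mm by 85 mm) begins 54 mm behind the grasp point. The pads swing forward as they close: fully open they stand 13 mm farther back than shut.
Start: joints at [-69.654, 40.479, -1.581, 85.061, 1.261, 54.483, -4.326], TCP at [0.222, 0.53, 0.231] pointing down, gripper open.
Joint ranges: [-155.06, 155.06], [-18.47, 123.98], [-90, 86.84], [0, 140.48], [-83.41, 263.41], [0, 116], [-161.91, 161.91]. Speed limits (degrees/s): [108.29, 108.29, 147.25, 147.25, 172.46, 172.46, 172.46].

### API

Orientations are given as [roll, pitch, yaw] about the fixed x, y, z axes, in that order (R = Rz(yaw) Ry(pitch) Rx(roll)).
In Python, from station import arm gives the robot as it stands. The module is installed in compiled form; this text tells all that it offers.
- The arm moves only by the shell command python3 -m crank 'ROWS' [OPENING] [FORCE]. ROWS is JSON, a list of rows, each a list of 2 entries, a list of its own where there are three numbers: the shift along the tool's x, y, z in m, then the turn, a rotation vector about the tool's x, y, z in rad. In form: [[[tx, ty, tz], [wx, wy, wz]], ...]. A call has 1 to 5 rows; each row shifts and turns the pose as measured when the row begins, along the tool's axes as they then stand; what a row does not reach is not made up. A row lasts 1/12 s, in which the tool goes at most 41.7 mm and 7.16 degrees, less where a joint would pass 70% of its speed; a pose out of reach is approached as far as the arm can. A call with a gripper value outside its range is refused whole. OPENING is the finger opening in m, from 0 to 0.0854, set as the call begins (- or left out, the last holds). The fingers move at their own pace and stop on an object; FORCE is the grip in N (left out, the last holds). Time passes only in rows, so rows that do not move let the fingers close. It gives the time, the measured TCP pose, the force and the opening at its end, in the units of the state.
- arm.sense(): the state, without advancing time (a new reading comes with each control period).
- arm.capture(name): name is "scene" or "top"; returns a dict with "image" (420x560x3 uint8, red, green, blue), "camera_matrix" (3x3 intrinsics, pixels), "view" (4x4, takes a point from world to camera coordinates). Camera axes: x right, y up, looking along -z (the intrinsics and any distortion apply to the point x, -y, -z); pixel columns grow to the right and rows downward; lengths in m; the calibration is good to about 2 mm. A picture is of the moment at which its call begins. There is no depth.
- arm.job_done(): hands the job in, once; it reports no verdict.
Trained networks look in a picture, given as the dict that the camera call returned (one of the last four; its "shot" number tells which), for a name from the list of things; names that differ only in an ending like _2 or _b are one class to them, and where a whole thing is asked for, a point or a joint stands for the part that bears it (a point fixed in the world has none). Each returns a list of dicts, best first, with "confidence" (0 to 1); they miss things now and then, are a little off and sometimes report something else, mostly with a low value. They report only what shows in the picture. A call takes as long as a camera call. They do not tell look-alikes from the thing itself.
- arm.boxes_of(picture, thing): "at" ([column, row] in pixels, amid what is visible of it).
- arm.tip_of(picture, thing): "at" ([column, row] in pixels: a listed point, or the origin of a listed thing).
The state is a dict: "t": time; "joint_positions": joint angles; "joint_vel": joint speeds; "tau": joint torques, N m; "position": TCP position; "ee_rot": TCP orientation; "force": force on the tool from outside, world axes, zero at the start; "ft_torque": the same for the moment, N m; "gripper_width": opening from 0.0 (shut) to 1.0 (fully open).
Only numpy, scipy, OpenCV 4.12 (cv2) and the standard library are available. Lean on these libraries where they do the work, as an engineer would, in place of code of your own. Each camera call takes 0.05 s, during which the arm holds its last target.

## Working session

There is one attempt and no reset: what is moved stays moved. The work goes in short steps, Python scripts to look and compute and a shell command to move; the robot and the scene stay as the last step left them, time stands still between calls to the robot, and variables do not carry over. Pictures are saved under pics/ and viewed, and the job is handed in when it is done.

```bash
mkdir -p pics; cat > h.py <<'E'
import numpy as np, cv2
from station import arm
from scipy.spatial.transform import Rotation as R
def save(c,n,crop=None,scale=1):
    im=c["image"][:,:,::-1]
    if crop: im=im[crop[1]:crop[3],crop[0]:crop[2]]
    if scale!=1: im=cv2.resize(im,None,fx=scale,fy=scale,interpolation=cv2.INTER_CUBIC)
    cv2.imwrite("pics/"+n+".png",im)
def proj(c,p):
    V=np.array(c["view"]);q=V@np.append(p,1);k=np.array(c["camera_matrix"])@np.array([q[0],-q[1],-q[2]])
    return k[:2]/k[2]
def ray(c,uv):
    V=np.array(c["view"]);K=np.array(c["camera_matrix"])
    d=np.linalg.inv(K)@np.array([uv[0],uv[1],1.]);d=np.array([d[0],-d[1],-d[2]])
    Rm=V[:3,:3];return -Rm.T@V[:3,3],Rm.T@d
def atz(c,uv,z):
    o,d=ray(c,uv);return o+d*(z-o[2])/d[2]
E
python3 - <<'E'
from h import *
s=arm.sense();print({k:np.round(v,3).tolist() for k,v in s.items()},arm.grip_point_offset)
for n in("scene","top"):
    c=arm.capture(n);save(c,n+"0");print(n,c.keys(),np.round(c["view"],3).tolist(),np.round(c["camera_matrix"],1).tolist())
    for t in["septa_jar","beaker","small_bottle","large_bottle","mark_1","tall_post","marker"]:
        z={"mark_1":0.003}.get(t,0)
        print(t,[(np.round(d["at"],0).tolist(),round(d["confidence"],2),np.round(atz(c,d["at"],z)[:2],3).tolist()) for d in arm.tip_of(c,t)[:5]])
E
```

```text
{'t': 0.0, 'joint_positions': [-69.655, 40.512, -1.583, 85.085, 1.259, 54.483, -4.327], 'joint_vel': [-0.03, 0.02, -0.133, 0.022, -0.12, -0.027, -0.064], 'tau': [0.0, -88.321, 1.234, -23.616, 0.017, 0.007, 0.0], 'position': [0.222, 0.53, 0.231], 'ee_rot': [-179.8, 89.938, -112.536], 'force': [0.116, 0.233, -0.727], 'ft_torque': [0.011, 0.015, 0.017], 'gripper_width': 1.001} 0.0187
scene dict_keys(['image', 'camera_matrix', 'view', 'shot']) [[0.486, -0.874, -0.01, -0.191], [0.533, 0.288, 0.795, -0.352], [-0.692, -0.392, 0.606, -0.772], [0.0, 0.0, 0.0, 1.0]] [[387.6, 0.0, 278.4], [0.0, 387.6, 208.4], [0.0, 0.0, 1.0]]
septa_jar [([186.0, 206.0], 0.63, [0.469, 0.384]), ([200.0, 177.0], 0.42, [0.625, 0.45])]
beaker [([240.0, 206.0], 0.62, [0.548, 0.228])]
small_bottle [([208.0, 194.0], 0.57, [0.557, 0.362])]
large_bottle [([219.0, 222.0], 0.68, [0.453, 0.242])]
mark_1 [([327.0, 234.0], 0.8, [0.552, -0.073]), ([220.0, 220.0], 0.7, [0.459, 0.24]), ([300.0, 225.0], 0.67, [0.551, 0.015]), ([360.0, 240.0], 0.66, [0.575, -0.163]), ([274.0, 220.0], 0.64, [0.539, 0.096])]
tall_post [([382.0, 249.0], 0.62, [0.57, -0.229])]
marker [([279.0, 196.0], 0.56, [0.656, 0.145])]
top dict_keys(['image', 'camera_matrix', 'view', 'shot']) [[-0.029, -1.0, -0.013, 0.113], [0.996, -0.03, 0.083, -0.55], [-0.083, -0.01, 0.996, -1.184], [0.0, 0.0, 0.0, 1.0]] [[467.8, 0.0, 284.3], [0.0, 467.8, 208.8], [0.0, 0.0, 1.0]]
septa_jar [([146.0, 194.0], 0.74, [0.604, 0.463]), ([186.0, 243.0], 0.56, [0.473, 0.359])]
beaker [([234.0, 205.0], 0.68, [0.568, 0.23])]
small_bottle [([184.0, 206.0], 0.72, [0.569, 0.362])]
large_bottle [([228.0, 253.0], 0.64, [0.443, 0.248])]
mark_1 [([351.0, 209.0], 0.94, [0.55, -0.077]), ([385.0, 205.0], 0.91, [0.556, -0.168]), ([317.0, 210.0], 0.65, [0.551, 0.012]), ([286.0, 215.0], 0.63, [0.538, 0.092])]
tall_post []
marker [([264.0, 174.0], 0.5, [0.649, 0.148])]
```

View pics/scene0.png

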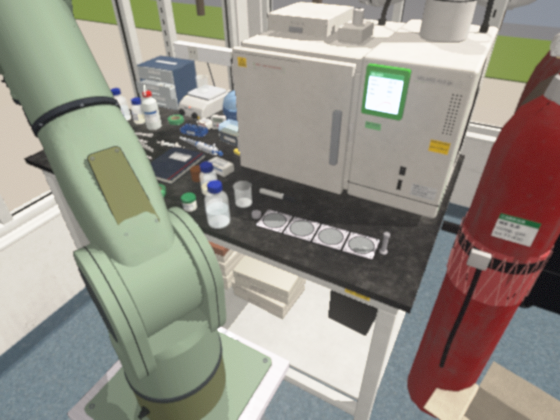

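View pics/top0.png

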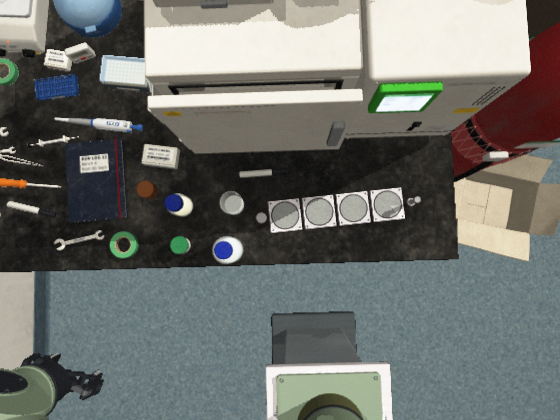

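```bash
python3 - <<'E'
from h import *
c=arm.capture("top");save(c,"topc1",(110,150,420,290),2.5)
c=arm.capture("scene");save(c,"scc1",(150,120,410,290),3)
E
```

```text
(no output)
```

View crops.

View pics/topc1.png

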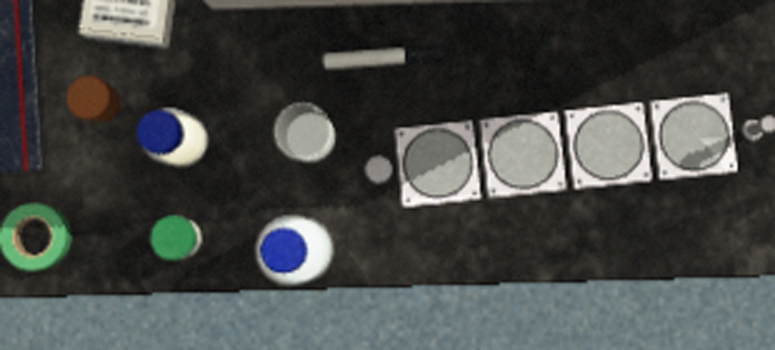

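View pics/scc1.png

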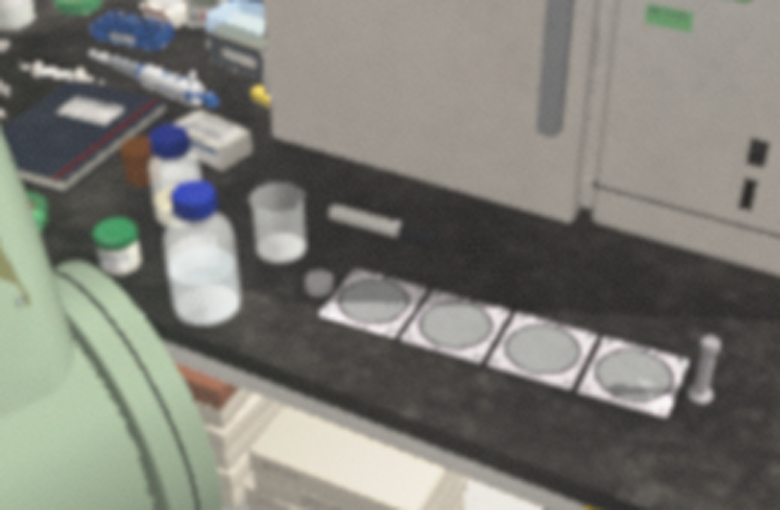

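Candidates for the septa jar: the white jar with a green lid (top 180,244; scene 189,202), the brown look-alike (146,188) and the green tape roll (124,245). I choose the green-lidded white jar. The two bottles are the blue-capped ones, large at (228,250) and small at (178,204), and the beaker is at (232,203). The post is at the right (-y) end, so the order is large→mark_4, small→mark_3, beaker→mark_2, jar→mark_1.

```bash
python3 - <<'E'
from h import *
c=arm.capture("top");s=arm.capture("scene")
hsv=cv2.cvtColor(c["image"],cv2.COLOR_RGB2HSV)
def blobs(c,lo,hi,box,mn=40):
    hsv=cv2.cvtColor(c["image"],cv2.COLOR_RGB2HSV);m=cv2.inRange(hsv,lo,hi)
    k=np.zeros_like(m);k[box[1]:box[3],box[0]:box[2]]=m[box[1]:box[3],box[0]:box[2]]
    n,_,st,ce=cv2.connectedComponentsWithStats(k)
    return [(ce[i],st[i].tolist()) for i in range(1,n) if st[i][4]>mn]
print("campos",np.round(ray(c,(0,0))[0],3),np.round(ray(s,(0,0))[0],3))
for nm,cc,lo,hi,bx in(("blueT",c,(105,120,60),(130,255,255),(160,185,250,270)),("greenT",c,(55,80,50),(85,255,255),(165,230,195,260)),("blueS",s,(105,120,50),(130,255,255),(190,150,240,205)),("greenS",s,(55,80,50),(85,255,255),(178,185,200,215))):
    for ce,st in blobs(cc,lo,hi,bx,10):
        print(nm,ce.round(1),st,[ (z,atz(cc,ce,z)[:2].round(4).tolist()) for z in (.142,.131,.108,.097,.045,.039)])
for cc,n in((c,"T"),(s,"S")):
    print(n,[(np.round(d["at"],1).tolist(),round(d["confidence"],2),atz(cc,d["at"],.003)[:2].round(4).tolist()) for d in arm.boxes_of(cc,"mark_1")])
    print(n,[(np.round(d["at"],1).tolist(),atz(cc,d["at"],.034)[:2].round(4).tolist()) for d in arm.boxes_of(cc,"beaker")])
    print(n,[(np.round(d["at"],1).tolist(),atz(cc,d["at"],.033)[:2].round(4).tolist()) for d in arm.boxes_of(cc,"tall_post")])
# white plates in top: min area rect
g=cv2.cvtColor(c["image"],cv2.COLOR_RGB2GRAY)
m=(g>115).astype(np.uint8);k=np.zeros_like(m);k[180:240,262:408]=m[180:240,262:408]
cn,_=cv2.findContours(k,cv2.RETR_EXTERNAL,cv2.CHAIN_APPROX_NONE)
for q in cn:
    if len(q)>60:
        r=cv2.minAreaRect(q);print("rect",np.round(r[0],1),np.round(r[1],1),round(r[2],1),[atz(c,p,.003)[:2].round(4).tolist() for p in cv2.boxPoints(r)])
E
```

```text
campos [0.453 0.084 1.227] [-0.254 -0.368  0.745]
blueT [173.1 202.3] [164, 194, 19, 17, 243] [(0.142, [0.5662, 0.3553]), (0.131, [0.5674, 0.358]), (0.108, [0.5698, 0.3638]), (0.097, [0.571, 0.3665]), (0.045, [0.5764, 0.3795]), (0.039, [0.577, 0.381])]
blueT [222.8 249.9] [214, 242, 18, 17, 243] [(0.142, [0.4521, 0.2408]), (0.131, [0.4521, 0.2424]), (0.108, [0.4521, 0.2457]), (0.097, [0.4521, 0.2473]), (0.045, [0.4521, 0.2548]), (0.039, [0.452, 0.2557])]
greenT [178.4 244.6] [170, 236, 18, 19, 268] [(0.142, [0.4672, 0.3439]), (0.131, [0.4674, 0.3465]), (0.108, [0.4677, 0.352]), (0.097, [0.4678, 0.3547]), (0.045, [0.4686, 0.3671]), (0.039, [0.4686, 0.3685])]
blueS [205.8 166.5] [201, 162, 11, 10, 93] [(0.142, [0.513, 0.3151]), (0.131, [0.527, 0.3276]), (0.108, [0.5562, 0.3536]), (0.097, [0.5702, 0.3661]), (0.045, [0.6363, 0.4249]), (0.039, [0.6439, 0.4317])]
blueS [214.7 186.2] [208, 181, 14, 12, 139] [(0.142, [0.44, 0.228]), (0.131, [0.4526, 0.2388]), (0.108, [0.4791, 0.2615]), (0.097, [0.4917, 0.2724]), (0.045, [0.5516, 0.3238]), (0.039, [0.5585, 0.3297])]
greenS [187.9 197. ] [180,
[... 508 characters left out ...]
2325])]
S [([302.7, 228.0], 0.98, [0.5443, 0.0022]), ([360.8, 241.9], 0.76, [0.5679, -0.1692]), ([274.9, 219.2], 0.72, [0.5413, 0.0951]), ([330.8, 237.4], 0.59, [0.5452, -0.0872])]
S [([279.8, 195.9], [0.6176, 0.1199]), ([241.4, 197.8], [0.5513, 0.2213])]
S []
rect [284.6 215.3] [31.6 31.9] 84.0 [[0.5763, 0.142], [0.5827, 0.0582], [0.4997, 0.0521], [0.4934, 0.1354]]
rect [318.7 211.6] [31.5 31.8] 83.7 [[0.5827, 0.052], [0.5895, -0.0314], [0.507, -0.0374], [0.5002, 0.0455]]
rect [352.9 207.8] [31.7 31.8] 83.7 [[0.5904, -0.038], [0.5971, -0.1213], [0.514, -0.1269], [0.5073, -0.044]]
rect [387.2 204.2] [31.7 32.1] 84.0 [[0.5976, -0.1282], [0.6039, -0.2123], [0.5207, -0.2168], [0.5143, -0.1332]]
```

```bash
cat >> h.py <<'E'
def go(target,jaw=4.5,note=""):
    """report shift/turn in tool axes from measured pose to target TCP; jaw = heading (deg) of jaw axis, mod 180"""
    s=arm.sense();p=np.array(s["position"]);M=R.from_euler("xyz",s["ee_rot"],degrees=True)
    best=None
    for a in(jaw,jaw+180):
        z=np.array([np.cos(np.radians(a)),np.sin(np.radians(a)),0]);x=np.array([0,0,-1.]);y=np.cross(z,x)
        T=R.from_matrix(np.stack([x,y,z],1));w=(M.inv()*T).as_rotvec()
        if best is None or np.linalg.norm(w)<np.linalg.norm(best):best=w
    d=np.array(target)-p
    print(note,"t",round(s["t"],2),"pos",p.round(4),"rpy",np.round(s["ee_rot"],2),"F",np.round(s["force"],1),"grip",round(s["gripper_width"],3),"j7",np.round(s["joint_positions"],0))
    print(" axes y",M.as_matrix()[:,1].round(3),"z",M.as_matrix()[:,2].round(3)," d_world",d.round(4)," shift_tool_now",M.inv().apply(d).round(4),"turn",best.round(4),np.degrees(np.linalg.norm(best)).round(1))
E
python3 - <<'E'
from h import *
go((.452,.2405,.2))
c=arm.capture("top");s=arm.capture("scene")
print(atz(c,(231.1,202.3),.068))
im=c["image"][:,:,::-1].copy();im=cv2.resize(im[170:280,150:440],None,fx=2.7,fy=2.7,interpolation=cv2.INTER_CUBIC)
im2=cv2.resize(s["image"][140:270,170:400,::-1],None,fx=3.4,fy=3.4,interpolation=cv2.INTER_CUBIC)
def circ(p,z,r,col):
    for cc,I,o,f in((c,im,(150,170),2.7),(s,im2,(170,140),3.4)):
        pts=[(proj(cc,(p[0]+r*np.cos(a),p[1]+r*np.sin(a),z))-o+.5)*f for a in np.linspace(0,6.283,60)]
        cv2.polylines(I,[np.int32(np.round(pts))],True,col,1)
b=(.567,.229)
circ(b,.068,.0285,(0,0,255));circ(b,0,.026,(0,255,255))
for p,z,r in(((.452,.2405),.142,.021),((.452,.2405),0,.0345),((.569,.363),.108,.021),((.569,.363),0,.028),((.468,.367),.045,.0225),((.468,.367),0,.021)):circ(p,z,r,(0,0,255))
for p in((.538,.0969),(.5449,.0072),(.5522,-.0826),(.5591,-.1726)):circ(p,.003,.037,(0,0,255))
cv2.imwrite("pics/ovT.png",im);cv2.imwrite("pics/ovS.png",im2)
E
```

```text
t 1.3 pos [0.2222 0.5303 0.2313] rpy [-162.04   89.99  -94.78] F [ 0.2  0.4 -0.2] grip 1.004 j7 [-70.  40.  -2.  85.   1.  54.  -4.]
 axes y [-0.922  0.387 -0.   ] z [ 0.387  0.922 -0.   ]  d_world [ 0.2298 -0.2898 -0.0313]  shift_tool_now [ 0.0313 -0.3239 -0.1785] turn [ 1.0954e+00 -1.0000e-04  1.0000e-04] 62.8
[0.56970354 0.22871389 0.068     ]
```

View pics/ovT.png

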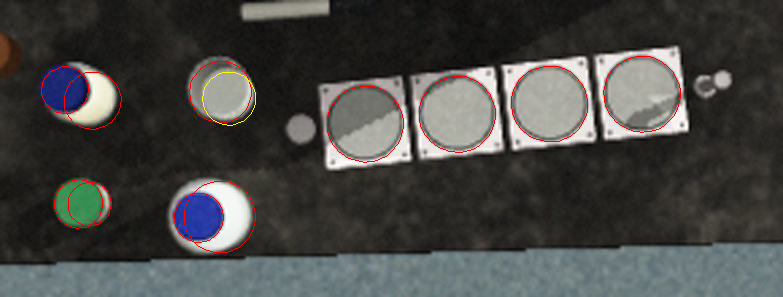

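View pics/ovS.png

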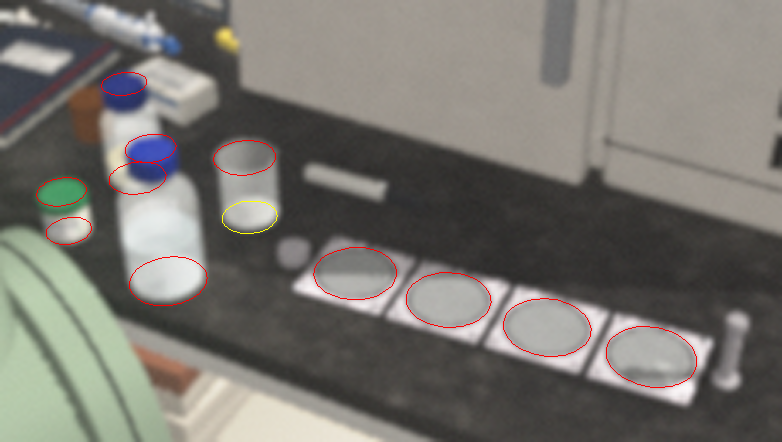

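```bash
python3 -m crank '[[[0,-0.034,-0.018],[0.12,0,0]],[[0,-0.036,-0.014],[0.12,0,0]],[[0,-0.037,-0.01],[0.12,0,0]],[[0,-0.038,-0.005],[0.12,0,0]],[[0,-0.039,0],[0.12,0,0]]]' 0.085 40; python3 -c "
from h import *
go((.452,.2405,.2))"
```

```text
t: 1.82
position: [0.3416, 0.3809, 0.23]
ee_rot: [97.5, 89.7, 129.9]
force: [0.5, 1.6, 0.2]
gripper_width: 0.995
 t 1.82 pos [0.3416 0.3809 0.23  ] rpy [ 97.5   89.73 129.93] F [0.5 1.6 0.2] grip 0.995 j7 [-55.  35.   7.  98.  -6.  46. -13.]
 axes y [-0.536  0.844  0.005] z [ 0.844  0.536 -0.001]  d_world [ 0.1104 -0.1404 -0.03  ]  shift_tool_now [ 0.0291 -0.1779  0.018 ] turn [ 0.4874 -0.0018 -0.0045] 27.9
```

```bash
python3 -m crank '[[[0.005,-0.036,0.004],[0.11,0,0]],[[0.005,-0.035,0.008],[0.11,0,0]],[[0.005,-0.034,0.012],[0.11,0,0]],[[0.005,-0.032,0.016],[0.11,0,0]],[[0.005,-0.030,0.02],[0.06,0,0]]]'; python3 -c "
from h import *
go((.452,.2405,.112))"
```

```text
t: 2.23
position: [0.4596, 0.2332, 0.205]
ee_rot: [85.4, 89.6, 87.5]
force: [1.0, 1.1, 1.3]
gripper_width: 0.995
 t 2.23 pos [0.4596 0.2332 0.205 ] rpy [85.43 89.65 87.49] F [1.  1.1 1.3] grip 0.995 j7 [-38.  38.  13. 100. -12.  43. -16.]
 axes y [-0.036  0.999  0.006] z [0.999 0.036 0.   ]  d_world [-0.0076  0.0073 -0.093 ]  shift_tool_now [ 0.0931  0.007  -0.0074] turn [-0.0426  0.0006 -0.0061] 2.5
```

```bash
python3 -m crank '[[[0,0.007,-0.0075],[-0.043,0,-0.006]],[[0,0,0],[0,0,0]]]' 0.07; python3 -c "
from h import *
go((.452,.2405,.112))"
```

```text
t: 2.4
position: [0.4564, 0.2324, 0.2043]
ee_rot: [-60.8, 89.8, -57.1]
force: [-1.8, 1.5, 0.6]
gripper_width: 0.814
 t 2.4 pos [0.4564 0.2324 0.2043] rpy [-60.77  89.78 -57.09] F [-1.8  1.5  0.6] grip 0.814 j7 [-38.  38.  13. 101. -12.  43. -15.]
 axes y [-0.064  0.998 -0.003] z [0.998 0.064 0.002]  d_world [-0.0044  0.0081 -0.0923]  shift_tool_now [ 0.0923  0.0087 -0.0041] turn [-0.0143  0.0019  0.0034] 0.8
```

```bash
python3 -m crank '[[[0.01,0.01,-0.005],[-0.014,0,0]],[[0.03,0.002,0],[0,0,0]],[[0.02,0,0],[0,0,0]],[[0,0,0],[0,0,0]]]'; python3 -c "
from h import *
go((.452,.2405,.112))"
```

```text
t: 2.73
position: [0.4518, 0.2447, 0.1437]
ee_rot: [-15.0, 89.7, -10.6]
force: [0.3, -0.4, 0.2]
gripper_width: 0.818
 t 2.73 pos [0.4518 0.2447 0.1437] rpy [-14.98  89.66 -10.57] F [ 0.3 -0.4  0.2] grip 0.818 j7 [-38.  43.  11. 104. -13.  33. -15.]
 axes y [-0.077  0.997 -0.002] z [0.997 0.077 0.006]  d_world [ 0.0002 -0.0042 -0.0317]  shift_tool_now [ 0.0317 -0.0042 -0.0003] turn [-0.0015  0.0057  0.0015] 0.3
```

```bash
python3 -m crank '[[[0.004,-0.005,0],[0,0.005,0]],[[0.012,0,0],[0,0,0]],[[0.012,0,0],[0,0,0]],[[0.006,0,0],[0,0,0]],[[0,0,0],[0,0,0]]]'; python3 -c "
from h import *
go((.452,.2405,.112))
c=arm.capture('scene');save(c,'a1',(150,120,310,260),4)"
```

```text
t: 3.15
position: [0.4535, 0.2397, 0.112]
ee_rot: [-0.4, 89.8, 4.1]
force: [-0.3, -0.0, -0.1]
gripper_width: 0.826
 t 3.15 pos [0.4535 0.2397 0.112 ] rpy [-0.35 89.84  4.1 ] F [-0.3 -0.  -0.1] grip 0.826 j7 [-37.  46.   9. 106. -14.  29. -13.]
 axes y [-0.078  0.997 -0.   ] z [0.997 0.078 0.003]  d_world [-0.0015  0.0008  0.    ]  shift_tool_now [-0.      0.0009 -0.0015] turn [-0.0008  0.0028  0.    ] 0.2
```

View pics/a1.png

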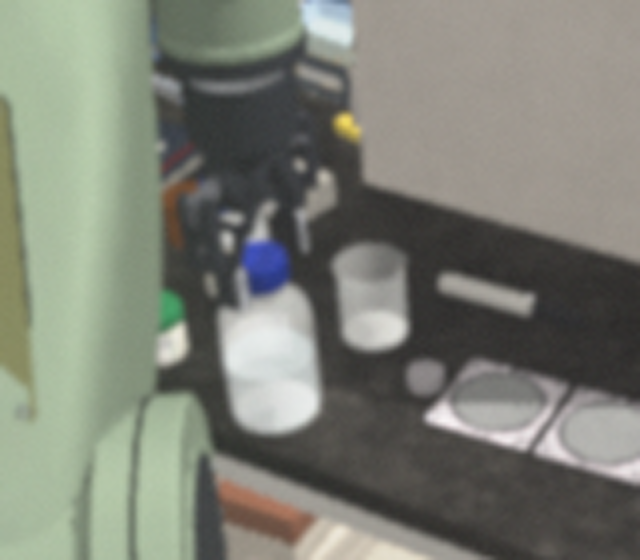

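The gripper straddles the blue cap (crop 265,265) with one finger on each side. Next I close.

```bash
python3 -m crank '[[[0,0,0],[0,0,0]],[[0,0,0],[0,0,0]],[[0,0,0],[0,0,0]],[[0,0,0],[0,0,0]],[[0,0,0],[0,0,0]]]' 0.03 50; python3 -c "
from h import *
go((.452,.2405,.112))"
```

```text
t: 3.62
position: [0.4543, 0.2401, 0.1155]
ee_rot: [16.0, 89.7, 20.5]
force: [-0.2, 0.2, -3.7]
gripper_width: 0.516
 t 3.62 pos [0.4543 0.2401 0.1155] rpy [16.02 89.68 20.47] F [-0.2  0.2 -3.7] grip 0.516 j7 [-37.  46.   9. 106. -14.  29. -13.]
 axes y [-0.078  0.997  0.002] z [0.997 0.078 0.005]  d_world [-0.0023  0.0004 -0.0035]  shift_tool_now [ 0.0035  0.0006 -0.0022] turn [-0.0008  0.0054 -0.0015] 0.3
```

```bash
python3 -m crank '[[[-0.01,0,0],[0,0.003,0]],[[-0.02,0,0],[0,0,0]],[[-0.02,-0.005,0.001],[0,0,0]],[[-0.005,-0.012,0.002],[0,0,0]],[[0,-0.02,0.0035],[0,0,0]]]'; python3 -c "
from h import *
go((.5591,-.1726,.155))
c=arm.capture('scene');save(c,'a2',(150,120,310,260),4)"
```

```text
t: 4.03
position: [0.4622, 0.2053, 0.1719]
ee_rot: [85.6, 89.9, 90.4]
force: [0.9, 0.2, -3.9]
gripper_width: 0.523
 t 4.03 pos [0.4622 0.2053 0.1719] rpy [85.61 89.88 90.39] F [ 0.9  0.2 -3.9] grip 0.523 j7 [-33.  40.  11. 104. -12.  37. -11.]
 axes y [-0.083  0.997  0.002] z [0.997 0.083 0.   ]  d_world [ 0.0969 -0.3779 -0.0169]  shift_tool_now [ 0.0161 -0.3847  0.0651] turn [ 0.0049  0.0002 -0.002 ] 0.3
```

View pics/a2.png

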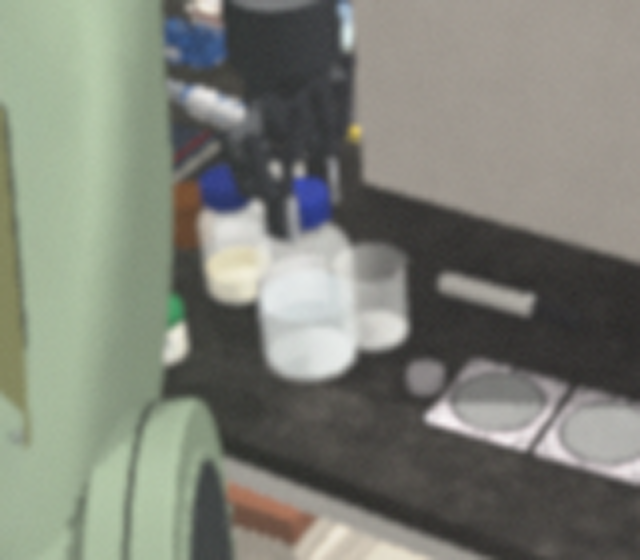

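The large bottle (crop 310,330) is lifted and upright.

```bash
python3 -m crank '[[[0,-0.026,0.0045],[0,0,0]],[[0,-0.032,0.0055],[0,0,0]],[[0,-0.036,0.006],[0,0,0]],[[0,-0.036,0.006],[0,0,0]],[[0,-0.036,0.006],[0,0,0]]]'; python3 -c "
from h import *
go((.5591,-.1726,.155))"
```

```text
t: 4.5
position: [0.5042, 0.0332, 0.1691]
ee_rot: [127.5, 89.9, 132.4]
force: [1.8, -0.0, -3.5]
gripper_width: 0.515
 t 4.5 pos [0.5042 0.0332 0.1691] rpy [127.47  89.91 132.43] F [ 1.8 -0.  -3.5] grip 0.515 j7 [-12.  40.   8. 104.  -9.  36.   6.]
 axes y [-0.087  0.996  0.001] z [ 0.996  0.087 -0.001]  d_world [ 0.0549 -0.2058 -0.0141]  shift_tool_now [ 0.0138 -0.2098  0.0369] turn [ 0.0081 -0.001  -0.0013] 0.5
```

```bash
python3 -m crank '[[[0,-0.036,0.006],[0.004,0,0]],[[0,-0.036,0.006],[0.004,0,0]],[[0,-0.036,0.006],[0.004,0,0]],[[0,-0.03,0.006],[0,0,0]],[[0,-0.022,0.005],[0,0,0]]]'; python3 -c "
from h import *
go((.5591,-.1726,.155))"
```

```text
t: 4.92
position: [0.5441, -0.1398, 0.1658]
ee_rot: [-175.0, 89.8, -171.1]
force: [-0.3, -0.1, -3.5]
gripper_width: 0.513
 t 4.92 pos [ 0.5441 -0.1398  0.1658] rpy [-175.02   89.78 -171.12] F [-0.3 -0.1 -3.5] grip 0.513 j7 [ 8. 44.  6. 93. -6. 43. 20.]
 axes y [-0.068  0.998 -0.   ] z [ 0.998  0.068 -0.004]  d_world [ 0.015  -0.0328 -0.0108]  shift_tool_now [ 0.0107 -0.0337  0.0128] turn [-0.0106 -0.0038  0.0003] 0.6
```

```bash
python3 -m crank '[[[0,-0.018,0.007],[-0.008,-0.003,0]],[[0.003,-0.01,0.004],[0,0,0]],[[0.006,-0.003,0.001],[0,0,0]],[[0.006,0,0],[0,0,0]],[[0,0,0],[0,0,0]]]'; python3 -c "
from h import *
go((.5591,-.1726,.125))"
```

```text
t: 5.33
position: [0.5555, -0.181, 0.146]
ee_rot: [-153.8, 89.7, -150.0]
force: [0.2, 0.3, -4.6]
gripper_width: 0.517
 t 5.33 pos [ 0.5555 -0.181   0.146 ] rpy [-153.78   89.73 -150.  ] F [ 0.2  0.3 -4.6] grip 0.517 j7 [12. 48.  5. 89. -5. 44. 23.]
 axes y [-0.066  0.998 -0.002] z [ 0.998  0.066 -0.004]  d_world [ 0.0036  0.0084 -0.021 ]  shift_tool_now [0.0209 0.0081 0.0043] turn [-0.0127 -0.0042  0.0021] 0.8
```

```bash
python3 -m crank '[[[0.003,0.008,0.004],[-0.008,-0.004,0.002]],[[0.006,0.002,0.001],[0,0,0]],[[0.004,0,0],[0,0,0]],[[0,0,0],[0,0,0]]]'; python3 -c "
from h import *
go((.5591,-.1726,.125))
c=arm.capture('scene');save(c,'a3',(270,120,430,260),4)"
```

```text
t: 5.67
position: [0.5596, -0.1659, 0.1309]
ee_rot: [114.3, 89.9, 118.8]
force: [0.3, 1.3, -4.6]
gripper_width: 0.516
 t 5.67 pos [ 0.5596 -0.1659  0.1309] rpy [114.26  89.86 118.75] F [ 0.3  1.3 -4.6] grip 0.516 j7 [11. 49.  5. 90. -6. 42. 23.]
 axes y [-0.078  0.997  0.002] z [ 0.997  0.078 -0.001]  d_world [-0.0005 -0.0067 -0.0059]  shift_tool_now [ 0.0059 -0.0066 -0.001 ] turn [-0.0001 -0.001  -0.0023] 0.1
```

View pics/a3.png

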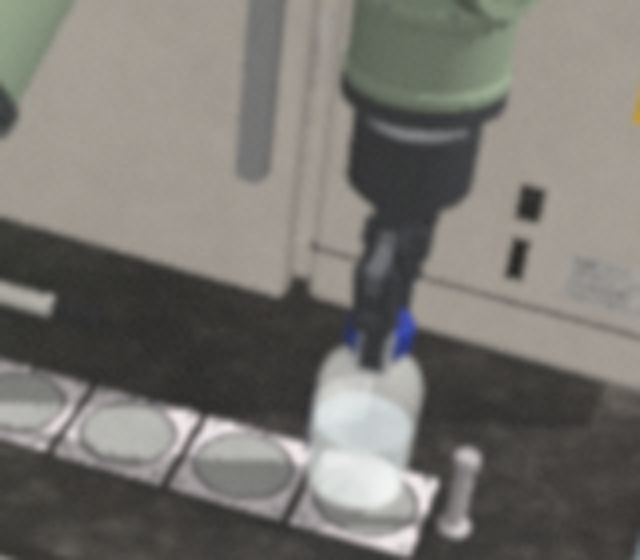

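The bottle hangs upright just above mark_4 and slightly to its left (crop 360,480 against the ring at 365,495). I correct by about 6 mm and lower.

```bash
python3 -m crank '[[[0.001,-0.005,-0.001],[0,0,0]],[[0.002,0,0],[0,0,0]],[[0.002,0,0],[0,0,0]],[[0,0,0],[0,0,0]]]'; python3 -c "
from h import *
go((.5591,-.1726,.118))"
```

```text
t: 6.05
position: [0.5592, -0.1715, 0.1264]
ee_rot: [87.2, 89.9, 91.8]
force: [-0.6, -0.4, -4.2]
gripper_width: 0.515
 t 6.05 pos [ 0.5592 -0.1715  0.1264] rpy [87.24 89.91 91.76] F [-0.6 -0.4 -4.2] grip 0.515 j7 [12. 49.  5. 90. -6. 41. 24.]
 axes y [-0.079  0.997  0.002] z [0.997 0.079 0.   ]  d_world [-0.0001 -0.0011 -0.0084]  shift_tool_now [ 0.0084 -0.0011 -0.0002] turn [ 0.0004  0.0001 -0.0016] 0.1
```

```bash
python3 -m crank '[[[0.003,-0.001,0],[0,0,0]],[[0.003,0,0],[0,0,0]],[[0.002,0,0],[0,0,0]],[[0,0,0],[0,0,0]]]'; python3 -c "
from h import *
go((.5591,-.1726,.118))"
```

```text
t: 6.38
position: [0.5595, -0.173, 0.118]
ee_rot: [56.5, 89.9, 61.0]
force: [-0.4, 0.4, 0.9]
gripper_width: 0.513
 t 6.38 pos [ 0.5595 -0.173   0.118 ] rpy [56.5  89.91 60.99] F [-0.4  0.4  0.9] grip 0.513 j7 [12. 50.  5. 90. -6. 40. 24.]
 axes y [-0.078  0.997  0.001] z [0.997 0.078 0.001]  d_world [-0.0004  0.0004  0.    ]  shift_tool_now [-0.      0.0004 -0.0003] turn [-0.0002  0.0008 -0.0013] 0.1
```

The force went from -4.2 N to +0.9 N, so the bottle is standing on the plate and I release.

```bash
python3 -m crank '[[[0,0,0],[0,0,0]],[[0,0,0],[0,0,0]],[[0,0,0],[0,0,0]]]' 0.07; python3 -c "
from h import *
go((.5591,-.1726,.118))
c=arm.capture('scene');save(c,'a4',(270,120,430,260),4)"
```

```text
t: 6.63
position: [0.5598, -0.1731, 0.1183]
ee_rot: [27.3, 89.9, 31.7]
force: [0.3, 0.9, -0.1]
gripper_width: 0.82
 t 6.63 pos [ 0.5598 -0.1731  0.1183] rpy [27.26 89.89 31.75] F [ 0.3  0.9 -0.1] grip 0.82 j7 [12. 50.  5. 90. -6. 40. 24.]
 axes y [-0.078  0.997  0.001] z [0.997 0.078 0.002]  d_world [-0.0007  0.0005 -0.0003]  shift_tool_now [ 0.0003  0.0005 -0.0007] turn [-0.0002  0.0018 -0.0009] 0.1
```

View pics/a4.png

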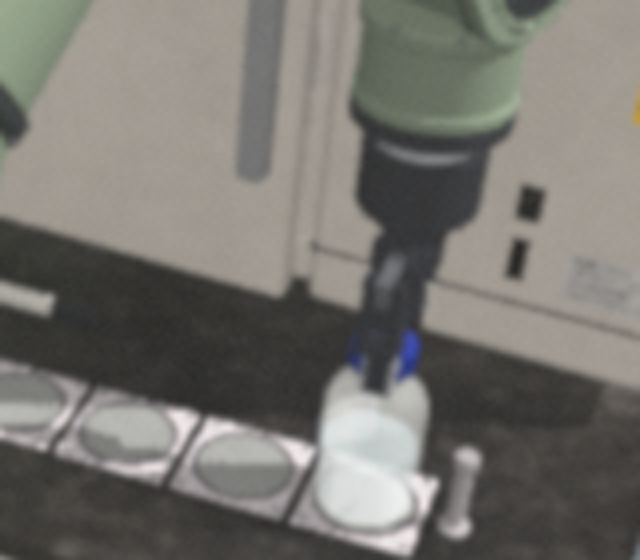

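The large bottle stands centred on mark_4 (crop 365,490). I raise the gripper and go to the small bottle.

```bash
python3 -m crank '[[[-0.01,0,0],[0,0,0]],[[-0.025,0,0],[0,0,0]],[[-0.03,0,0],[0,0,0]],[[-0.015,0.015,0],[0,0,0]],[[0,0.03,0],[0,0,0]]]'; python3 -m crank '[[[0,0.036,0.004],[0,0,0]],[[0,0.037,0.004],[0,0,0]],[[0,0.037,0.004],[0,0,0]],[[0,0.037,0.004],[0,0,0]],[[0,0.037,0.004],[0,0,0]]]';python3 -c "
from h import *
go((.569,.363,.18))"
```

```text
t: 7.1
position: [0.5554, -0.1329, 0.2039]
ee_rot: [-58.0, 89.9, -53.9]
force: [0.2, -0.2, 0.3]
gripper_width: 0.821
t: 7.52
position: [0.5625, 0.0562, 0.2103]
ee_rot: [-21.5, 89.5, -17.8]
force: [1.7, -0.4, 0.7]
gripper_width: 0.82
 t 7.52 pos [0.5625 0.0562 0.2103] rpy [-21.52  89.47 -17.85] F [ 1.7 -0.4  0.7] grip 0.82 j7 [-14.  41.   9.  90.  -7.  49.   2.]
 axes y [-0.064  0.998 -0.003] z [0.998 0.064 0.009]  d_world [ 0.0065  0.3068 -0.0303]  shift_tool_now [0.0295 0.3059 0.0259] turn [-0.0143  0.0085  0.0034] 1.0
```

```bash
python3 -m crank '[[[0.003,0.037,0.003],[-0.004,0.004,0]],[[0.003,0.037,0.003],[-0.004,0,0]],[[0.003,0.037,0.003],[-0.004,0,0]],[[0.003,0.037,0.003],[-0.003,0,0]],[[0.003,0.037,0.003],[0,0,0]]]'; python3 -m crank '[[[0.003,0.036,0.003],[0,0,0]],[[0.003,0.028,0.003],[0,0,0]],[[0.003,0.015,0.003],[0,0,0]],[[0.003,0.002,0],[0,0,0]],[[0,0,0],[0,0,0]]]';python3 -c "
from h import *
go((.569,.363,.14))"
```

```text
t: 7.93
position: [0.5635, 0.2519, 0.2003]
ee_rot: [-10.7, 89.4, -6.1]
force: [0.4, -0.5, 0.4]
gripper_width: 0.815
t: 8.35
position: [0.5621, 0.3475, 0.1908]
ee_rot: [15.9, 89.4, 21.2]
force: [0.1, -1.1, -0.3]
gripper_width: 0.819
 t 8.35 pos [0.5621 0.3475 0.1908] rpy [15.95 89.37 21.16] F [ 0.1 -1.1 -0.3] grip 0.819 j7 [-39.  51.  11.  69. -10.  60. -22.]
 axes y [-0.091  0.996  0.003] z [0.996 0.091 0.011]  d_world [ 0.0069  0.0155 -0.0508]  shift_tool_now [0.0509 0.0147 0.0077] turn [ 0.0125  0.0106 -0.0031] 1.0
```

```bash
python3 -m crank '[[[0.008,0.012,0.007],[0.01,0.01,-0.003]],[[0.015,0.003,0.001],[0,0,0]],[[0.014,0,0],[0,0,0]],[[0.006,0,0],[0,0,0]],[[0,0,0],[0,0,0]]]';python3 -c "
from h import *
go((.569,.363,.08))"
```

```text
t: 8.77
position: [0.5711, 0.3586, 0.1507]
ee_rot: [-7.8, 89.8, -3.4]
force: [0.7, -0.4, 0.4]
gripper_width: 0.819
 t 8.77 pos [0.5711 0.3586 0.1507] rpy [-7.78 89.79 -3.43] F [ 0.7 -0.4  0.4] grip 0.819 j7 [-39.  55.  11.  67. -11.  58. -23.]
 axes y [-0.076  0.997 -0.   ] z [0.997 0.076 0.004]  d_world [-0.0021  0.0044 -0.0707]  shift_tool_now [ 0.0707  0.0046 -0.002 ] turn [-0.0025  0.0035  0.0005] 0.3
```

```bash
python3 -m crank '[[[0.015,0.004,-0.002],[0,0.003,0]],[[0.02,0.001,0],[0,0,0]],[[0.02,0,0],[0,0,0]],[[0.008,0,0],[0,0,0]],[[0,0,0],[0,0,0]]]';python3 -c "
from h import *
go((.569,.363,.08))
c=arm.capture('scene');save(c,'b1',(150,100,310,240),4)
c=arm.capture('top');save(c,'b1t',(130,150,290,290),4)"
```

```text
t: 9.18
position: [0.5719, 0.3598, 0.0918]
ee_rot: [6.6, 89.6, 10.7]
force: [0.3, 0.8, -0.0]
gripper_width: 0.817
 t 9.18 pos [0.5719 0.3598 0.0918] rpy [ 6.62 89.65 10.71] F [ 0.3  0.8 -0. ] grip 0.817 j7 [-39.  60.  10.  70. -11.  51. -23.]
 axes y [-0.071  0.997  0.001] z [0.997 0.071 0.006]  d_world [-0.0029  0.0032 -0.0118]  shift_tool_now [ 0.0118  0.0034 -0.0028] turn [-0.0071  0.0061 -0.0007] 0.5
```

View pics/b1.png

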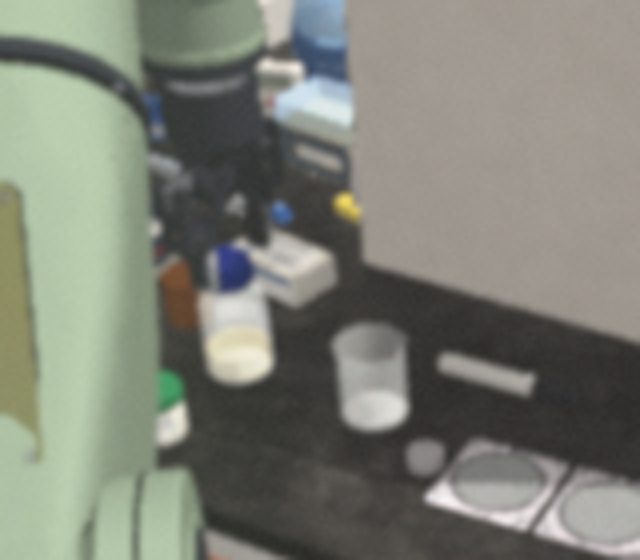

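The fingers flank the small bottle's cap (crop 235,268). I lower the last bit and close.

```bash
python3 -m crank '[[[0.005,0.003,-0.003],[-0.007,0.005,0]],[[0.004,0.001,0],[0,0,0]],[[0,0,0],[0,0,0]]]';python3 -m crank '[[[0,0,0],[0,0,0]],[[0,0,0],[0,0,0]],[[0,0,0],[0,0,0]],[[0,0,0],[0,0,0]],[[0,0,0],[0,0,0]]]' 0.03 50;python3 -c "
from h import *
go((.569,.363,.08))"
```

```text
t: 9.53
position: [0.5701, 0.3648, 0.0869]
ee_rot: [30.9, 89.6, 35.5]
force: [-0.3, -0.2, -0.7]
gripper_width: 0.819
t: 9.95
position: [0.5704, 0.3653, 0.0885]
ee_rot: [31.7, 89.5, 36.3]
force: [-0.1, -0.3, -2.0]
gripper_width: 0.46
 t 9.95 pos [0.5704 0.3653 0.0885] rpy [31.75 89.52 36.3 ] F [-0.1 -0.3 -2. ] grip 0.46 j7 [-39.  60.  10.  70. -11.  51. -22.]
 axes y [-0.079  0.997  0.004] z [0.997 0.079 0.007]  d_world [-0.0014 -0.0023 -0.0085]  shift_tool_now [ 0.0085 -0.0022 -0.0016] turn [ 0.001   0.0071 -0.0044] 0.5
```

```bash
python3 -m crank '[[[-0.005,0,0],[0,0.006,-0.003]],[[-0.015,0,0],[0,0,0]],[[-0.015,0,0],[0,0,0]],[[-0.005,0,0],[0,0,0]]]';python3 -c "
from h import *
go((.5522,-.0826,.17))
c=arm.capture('scene');save(c,'b2',(150,100,310,240),4)"
```

```text
t: 10.28
position: [0.5696, 0.3646, 0.129]
ee_rot: [-160.3, 89.8, -155.8]
force: [0.3, 0.4, -1.6]
gripper_width: 0.463
 t 10.28 pos [0.5696 0.3646 0.129 ] rpy [-160.32   89.82 -155.77] F [ 0.3  0.4 -1.6] grip 0.463 j7 [-40.  57.  11.  67. -11.  57. -23.]
 axes y [-0.079  0.997 -0.001] z [ 0.997  0.079 -0.003]  d_world [-0.0174 -0.4472  0.041 ]  shift_tool_now [-0.0403 -0.4445 -0.0529] turn [ 0.0008 -0.003   0.0011] 0.2
```

View pics/b2.png

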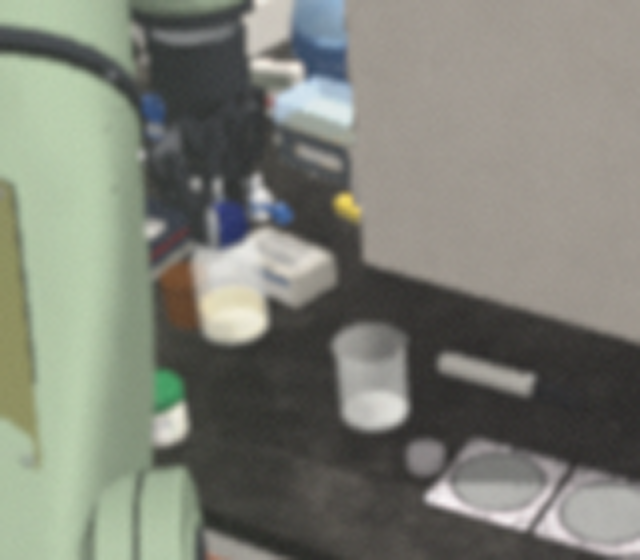

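The small bottle is lifted and upright (crop 233,300).

```bash
python3 -m crank '[[[-0.02,0,0],[0,0,0]],[[-0.02,-0.003,0],[0,0,0]],[[-0.01,-0.012,-0.001],[0,0,0]],[[0,-0.022,-0.003],[0,0,0]],[[0,-0.032,-0.004],[0,0,0]]]';python3 -m crank '[[[0,-0.036,-0.0043],[0,0,0]],[[0,-0.036,-0.0043],[0,0,0]],[[0,-0.036,-0.0043],[0,0,0]],[[0,-0.036,-0.0043],[0,0,0]],[[0,-0.036,-0.0043],[0,0,0]]]';python3 -c "
from h import *
go((.552,-.081,.15))"
```

```text
t: 10.75
position: [0.565, 0.2978, 0.178]
ee_rot: [175.5, 89.7, -179.5]
force: [1.1, 0.9, -1.8]
gripper_width: 0.461
t: 11.17
position: [0.5554, 0.1066, 0.1761]
ee_rot: [-173.9, 89.5, -168.7]
force: [0.9, -0.4, -1.8]
gripper_width: 0.464
 t 11.17 pos [0.5554 0.1066 0.1761] rpy [-173.87   89.54 -168.72] F [ 0.9 -0.4 -1.8] grip 0.464 j7 [-18.  44.   8.  91.  -8.  46.  -2.]
 axes y [-0.09   0.996 -0.001] z [ 0.996  0.09  -0.008]  d_world [-0.0034 -0.1876 -0.0261]  shift_tool_now [ 0.0264 -0.1865 -0.0201] turn [ 0.0115 -0.008   0.0009] 0.8
```

```bash
python3 -m crank '[[[0.002,-0.036,-0.004],[0.005,-0.008,0]],[[0.002,-0.036,-0.004],[0.005,0,0]],[[0.002,-0.034,-0.004],[0,0,0]],[[0.002,-0.026,-0.002],[0,0,0]],[[0.002,-0.014,-0.002],[0,0,0]]]';python3 -c "
from h import *
go((.552,-.081,.12))"
```

```text
t: 11.58
position: [0.5464, -0.0562, 0.1648]
ee_rot: [-114.0, 89.7, -109.8]
force: [-0.5, -1.5, -1.6]
gripper_width: 0.459
 t 11.58 pos [ 0.5464 -0.0562  0.1648] rpy [-113.99   89.72 -109.78] F [-0.5 -1.5 -1.6] grip 0.459 j7 [-1. 44.  6. 96. -6. 41. 12.]
 axes y [-0.073  0.997 -0.004] z [ 0.997  0.073 -0.002]  d_world [ 0.0056 -0.0248 -0.0448]  shift_tool_now [ 0.0449 -0.0249  0.0038] turn [-0.0052 -0.002   0.0045] 0.4
```

```bash
python3 -m crank '[[[0.005,-0.011,0.003],[-0.005,-0.002,0.004]],[[0.01,-0.005,0.001],[0,0,0]],[[0.01,-0.002,0],[0,0,0]],[[0.005,0,0],[0,0,0]],[[0,0,0],[0,0,0]]]';python3 -c "
from h import *
go((.552,-.081,.1))"
```

```text
t: 12.0
position: [0.5483, -0.0805, 0.1306]
ee_rot: [-151.8, 89.8, -147.7]
force: [-0.1, 0.4, -1.0]
gripper_width: 0.462
 t 12.0 pos [ 0.5483 -0.0805  0.1306] rpy [-151.83   89.78 -147.7 ] F [-0.1  0.4 -1. ] grip 0.462 j7 [ 2. 47.  5. 96. -6. 37. 15.]
 axes y [-0.072  0.997 -0.002] z [ 0.997  0.072 -0.003]  d_world [ 0.0037 -0.0005 -0.0306]  shift_tool_now [ 0.0305 -0.0008  0.0038] turn [-0.0065 -0.0034  0.0018] 0.4
```

```bash
python3 -m crank '[[[0.005,0,0.003],[-0.006,-0.003,0.002]],[[0.009,0,0.001],[0,0,0]],[[0.006,0,0],[0,0,0]],[[0.002,0,0],[0,0,0]],[[0,0,0],[0,0,0]]]';python3 -c "
from h import *
go((.552,-.081,.091))
c=arm.capture('scene');save(c,'b3',(260,120,420,260),4)"
```

```text
t: 12.42
position: [0.5526, -0.0767, 0.1056]
ee_rot: [116.3, 89.9, 121.1]
force: [-0.6, -0.5, -2.2]
gripper_width: 0.462
 t 12.42 pos [ 0.5526 -0.0767  0.1056] rpy [116.34  89.9  121.1 ] F [-0.6 -0.5 -2.2] grip 0.462 j7 [ 2. 49.  5. 97. -6. 34. 15.]
 axes y [-0.083  0.997  0.002] z [ 0.997  0.083 -0.001]  d_world [-0.0006 -0.0043 -0.0146]  shift_tool_now [ 0.0146 -0.0043 -0.0009] turn [ 0.0045 -0.0008 -0.0016] 0.3
```

View pics/b3.png

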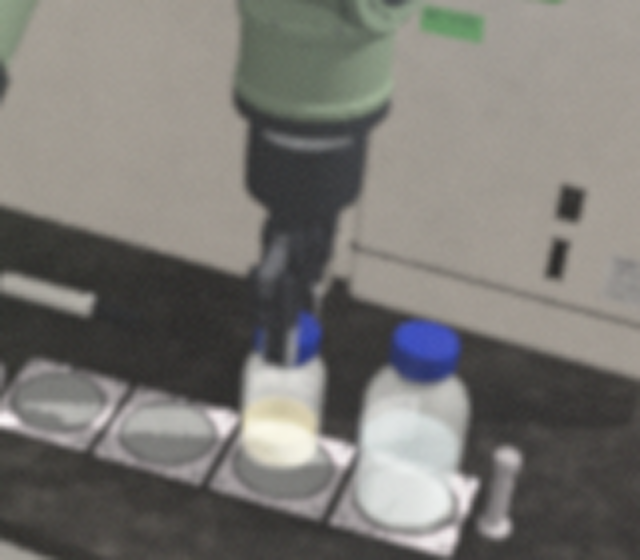

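The small bottle hangs upright just above mark_3 (crop 282,445), with the large bottle standing on mark_4. I lower gently.

```bash
python3 -m crank '[[[0.003,-0.004,-0.0005],[0.003,0,-0.001]],[[0.003,0,0],[0,0,0]],[[0.002,0,0],[0,0,0]],[[0,0,0],[0,0,0]]]';python3 -c "
from h import *
go((.552,-.081,.091))"
```

```text
t: 12.8
position: [0.5528, -0.0812, 0.0978]
ee_rot: [12.7, 90.0, 17.3]
force: [0.3, -0.8, -1.2]
gripper_width: 0.464
 t 12.8 pos [ 0.5528 -0.0812  0.0978] rpy [12.73 89.97 17.3 ] F [ 0.3 -0.8 -1.2] grip 0.464 j7 [ 3. 50.  4. 97. -6. 33. 15.]
 axes y [-0.08   0.997  0.   ] z [0.997 0.08  0.001]  d_world [-0.0008  0.0002 -0.0068]  shift_tool_now [ 0.0068  0.0003 -0.0008] turn [ 0.0011  0.0005 -0.0001] 0.1
```

```bash
python3 -m crank '[[[0.003,0,-0.0005],[0,0,0]],[[0.002,0,0],[0,0,0]],[[0.001,0,0],[0,0,0]],[[0,0,0],[0,0,0]]]';python3 -c "
from h import *
go((.552,-.081,.091))"
```

```text
t: 13.13
position: [0.5523, -0.0813, 0.0913]
ee_rot: [5.6, 90.0, 10.1]
force: [-0.7, 0.6, -0.6]
gripper_width: 0.462
 t 13.13 pos [ 0.5523 -0.0813  0.0913] rpy [ 5.58 89.95 10.14] F [-0.7  0.6 -0.6] grip 0.462 j7 [ 3. 51.  4. 97. -6. 32. 15.]
 axes y [-0.08   0.997  0.   ] z [0.997 0.08  0.001]  d_world [-0.0003  0.0003 -0.0003]  shift_tool_now [ 0.0003  0.0003 -0.0003] turn [ 0.001   0.0009 -0.0001] 0.1
```

```bash
python3 -m crank '[[[0.0015,0,0],[0,0,0]],[[0.001,0,0],[0,0,0]],[[0,0,0],[0,0,0]]]';python3 -c "
from h import *
go((.552,-.081,.091))"
```

```text
t: 13.38
position: [0.5526, -0.0819, 0.0916]
ee_rot: [-15.5, 89.8, -11.0]
force: [-0.1, 0.3, -1.7]
gripper_width: 0.46
 t 13.38 pos [ 0.5526 -0.0819  0.0916] rpy [-15.55  89.83 -11.02] F [-0.1  0.3 -1.7] grip 0.46 j7 [ 3. 51.  4. 97. -6. 32. 15.]
 axes y [-0.079  0.997 -0.001] z [0.997 0.079 0.003]  d_world [-0.0006  0.0009 -0.0006]  shift_tool_now [ 0.0006  0.0009 -0.0005] turn [0.0005 0.0028 0.0008] 0.2
```

```bash
python3 -m crank '[[[0.002,0,0],[0,0,0]],[[0.001,0,0],[0,0,0]],[[0,0,0],[0,0,0]]]';python3 -c "
from h import *
go((.552,-.081,.091))
c=arm.capture('scene');go((.552,-.081,.091));save(c,'b4',(290,180,370,250),8)"
```

```text
t: 13.63
position: [0.5531, -0.0825, 0.0914]
ee_rot: [-18.7, 89.7, -14.2]
force: [0.8, 0.1, -1.5]
gripper_width: 0.462
 t 13.63 pos [ 0.5531 -0.0825  0.0914] rpy [-18.69  89.67 -14.19] F [ 0.8  0.1 -1.5] grip 0.462 j7 [ 3. 51.  4. 97. -6. 32. 15.]
 axes y [-0.078  0.997 -0.002] z [0.997 0.078 0.005]  d_world [-0.0011  0.0015 -0.0004]  shift_tool_now [ 0.0004  0.0016 -0.0009] turn [-0.      0.0055  0.0019] 0.3
 t 13.68 pos [ 0.5532 -0.0826  0.0914] rpy [-18.83  89.65 -14.34] F [ 1.   0.8 -0.7] grip 0.459 j7 [ 3. 51.  4. 97. -6. 32. 15.]
 axes y [-0.078  0.997 -0.002] z [0.997 0.078 0.006]  d_world [-0.0012  0.0016 -0.0004]  shift_tool_now [ 0.0003  0.0017 -0.0011] turn [-0.0001  0.0057  0.002 ] 0.3
```

View pics/b4.png

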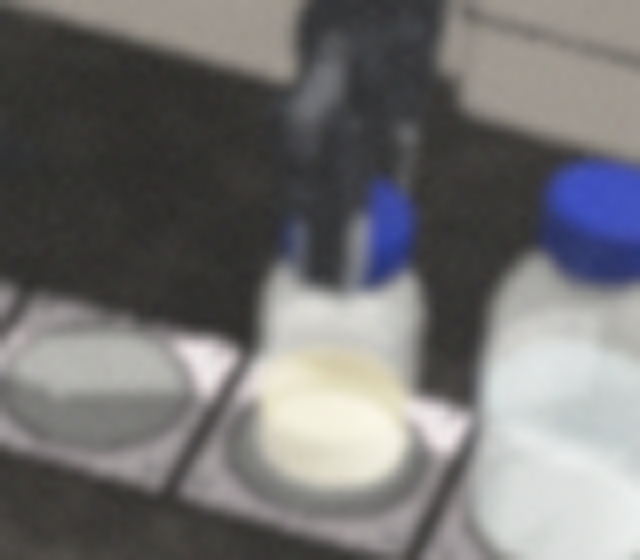

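```bash
python3 - <<'E'
from h import *
c=arm.capture('scene')
im=cv2.resize(c["image"][180:250,290:370,::-1],None,fx=8,fy=8,interpolation=cv2.INTER_CUBIC)
for z,r,p,col in((.003,.028,(.5525,-.083),(0,0,255)),(.008,.028,(.5525,-.083),(0,255,0)),(.003,.037,(.5522,-.0826),(255,0,0)),(.003,.0345,(.5591,-.173),(0,0,255))):
    pts=[(proj(c,(p[0]+r*np.cos(a),p[1]+r*np.sin(a),z))-(290,180)+.5)*8 for a in np.linspace(0,6.283,60)]
    cv2.polylines(im,[np.int32(np.round(pts))],True,col,1)
cv2.imwrite("pics/b5.png",im);print(arm.sense()["force"])
E
```

```text
[-0.59146284 -0.97004584  6.61051658]
```

View pics/b5.png

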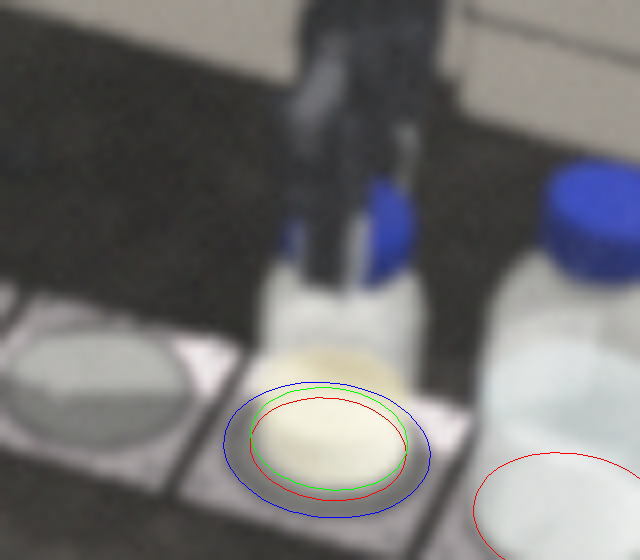

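The force now reads +6.6 N, so the bottle is in contact, and the foot lies concentric with the ring. I release.

```bash
python3 -m crank '[[[0,0,0],[0,0,0]],[[0,0,0],[0,0,0]],[[0,0,0],[0,0,0]]]' 0.065; python3 -c "
from h import *
go((.569,.229,.15))
c=arm.capture('scene');save(c,'b6',(260,120,420,260),4)"
```

```text
t: 13.98
position: [0.5534, -0.0824, 0.0907]
ee_rot: [-18.3, 89.7, -13.8]
force: [-1.0, -0.4, 0.1]
gripper_width: 0.764
 t 13.98 pos [ 0.5534 -0.0824  0.0907] rpy [-18.31  89.66 -13.81] F [-1.  -0.4  0.1] grip 0.764 j7 [ 3. 51.  4. 97. -6. 32. 15.]
 axes y [-0.079  0.997 -0.002] z [0.997 0.079 0.006]  d_world [0.0156 0.3114 0.0593]  shift_tool_now [-0.0597  0.3091  0.0404] turn [0.0001 0.0056 0.0019] 0.3
```

View pics/b6.png

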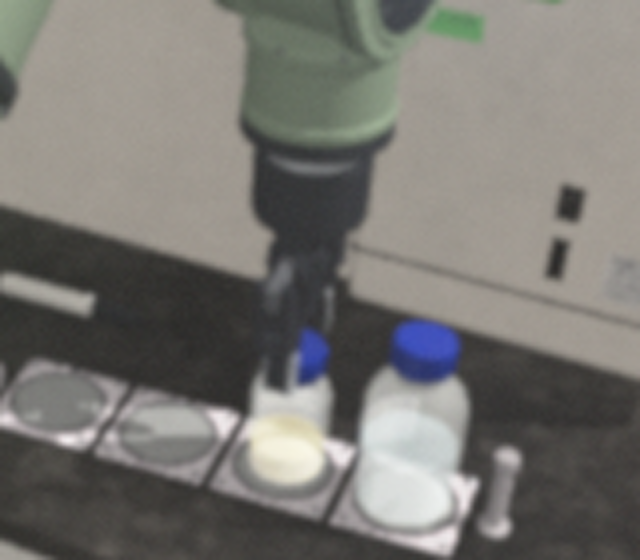

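The small bottle stands on mark_3 (crop 290,450). Next the beaker.

```bash
python3 -m crank '[[[-0.01,0,0],[0,0.003,0]],[[-0.025,0,0],[0,0,0]],[[-0.03,0,0],[0,0,0]],[[-0.01,0.01,0],[0,0,0]],[[0,0.025,0.003],[0,0,0]]]'; python3 -m crank '[[[0,0.034,0.005],[0,0,0]],[[0,0.036,0.005],[0,0,0]],[[0,0.036,0.005],[0,0,0]],[[0,0.036,0.005],[0,0,0]],[[0,0.033,0.005],[0,0,0]]]' 0.085;python3 -c "
from h import *
go((.569,.229,.12))"
```

```text
t: 14.45
position: [0.5524, -0.0509, 0.1672]
ee_rot: [-102.6, 89.8, -98.5]
force: [0.5, 0.3, -0.3]
gripper_width: 0.763
t: 14.87
position: [0.5649, 0.1307, 0.1674]
ee_rot: [-68.6, 89.7, -64.8]
force: [-0.4, -0.5, 0.6]
gripper_width: 0.994
 t 14.87 pos [0.5649 0.1307 0.1674] rpy [-68.61  89.72 -64.81] F [-0.4 -0.5  0.6] grip 0.994 j7 [-21.  46.   9.  89.  -9.  46.  -5.]
 axes y [-0.066  0.998 -0.005] z [0.998 0.066 0.002]  d_world [ 0.0041  0.0983 -0.0474]  shift_tool_now [0.047  0.098  0.0105] turn [-0.0122  0.0018  0.0046] 0.8
```

```bash
python3 -m crank '[[[0,0.032,0.003],[-0.006,0,0.004]],[[0.005,0.024,0.003],[-0.005,0,0]],[[0.01,0.014,0.002],[0,0,0]],[[0.01,0.005,0.001],[0,0,0]],[[0.006,0,0],[0,0,0]]]';python3 -m crank '[[[0.0,0,0],[0,0,0]],[[0.0,0,0],[0,0,0]]]';python3 -c "
from h import *
go((.569,.229,.085))"
```

```text
t: 15.28
position: [0.5664, 0.2206, 0.1344]
ee_rot: [55.3, 89.7, 60.4]
force: [-0.9, -0.7, -0.6]
gripper_width: 0.995
t: 15.45
position: [0.5658, 0.2188, 0.1326]
ee_rot: [85.4, 89.9, 90.4]
force: [0.7, 0.1, -0.4]
gripper_width: 0.995
 t 15.45 pos [0.5658 0.2188 0.1326] rpy [85.4  89.88 90.42] F [ 0.7  0.1 -0.4] grip 0.995 j7 [-28.  51.   9.  85. -10.  45. -10.]
 axes y [-0.087  0.996  0.002] z [0.996 0.087 0.   ]  d_world [ 0.0032  0.0102 -0.0476]  shift_tool_now [0.0477 0.0098 0.004 ] turn [ 0.009   0.0002 -0.0021] 0.5
```

```bash
python3 -m crank '[[[0.008,0.009,0.004],[0.009,0,-0.002]],[[0.012,0.002,0],[0,0,0]],[[0.01,0,0],[0,0,0]],[[0.004,0,0],[0,0,0]],[[0,0,0],[0,0,0]]]';python3 -c "
from h import *
go((.569,.229,.035))
c=arm.capture('scene');save(c,'c1',(190,110,350,250),4)"
```

```text
t: 15.87
position: [0.5703, 0.2275, 0.0958]
ee_rot: [-47.5, 89.9, -43.4]
force: [0.1, 0.0, 0.5]
gripper_width: 0.996
 t 15.87 pos [0.5703 0.2275 0.0958] rpy [-47.53  89.91 -43.37] F [0.1 0.  0.5] grip 0.996 j7 [-29.  54.   9.  85. -11.  42. -11.]
 axes y [-0.073  0.997 -0.001] z [0.997 0.073 0.001]  d_world [-0.0013  0.0015 -0.0608]  shift_tool_now [ 0.0607  0.0016 -0.0012] turn [-0.0059  0.001   0.0011] 0.3
```

View pics/c1.png

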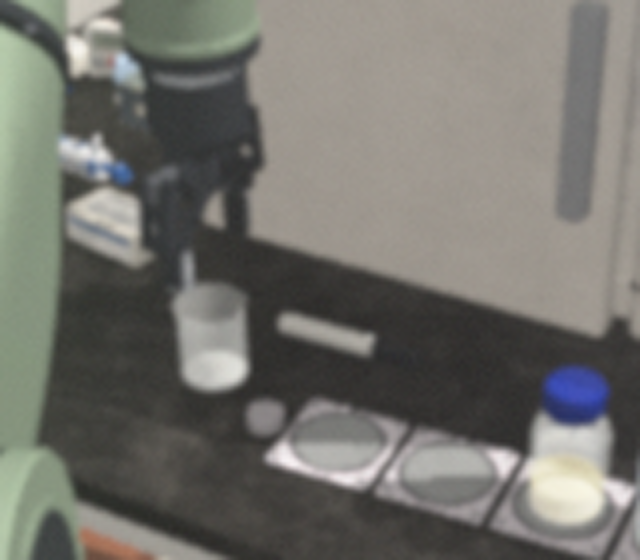

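The fingers are either side of the beaker rim (crop 212,300). I descend.

```bash
python3 -m crank '[[[0.01,0.001,-0.001],[-0.005,0,0]],[[0.016,0,0],[0,0,0]],[[0.014,0,0],[0,0,0]],[[0.006,0,0],[0,0,0]],[[0,0,0],[0,0,0]]]';python3 -c "
from h import *
go((.569,.229,.035))"
```

```text
t: 16.33
position: [0.5698, 0.2282, 0.0479]
ee_rot: [-7.2, 89.8, -2.7]
force: [-0.2, -0.0, 0.7]
gripper_width: 0.994
 t 16.33 pos [0.5698 0.2282 0.0479] rpy [-7.19 89.8  -2.7 ] F [-0.2 -0.   0.7] grip 0.994 j7 [-29.  58.   8.  86. -11.  36. -11.]
 axes y [-0.078  0.997 -0.   ] z [0.997 0.078 0.003]  d_world [-0.0008  0.0008 -0.0129]  shift_tool_now [ 0.0129  0.0008 -0.0008] turn [-0.0002  0.0035  0.0004] 0.2
```

```bash
python3 -m crank '[[[0.007,0,-0.001],[0,0.003,0]],[[0.005,0,0],[0,0,0]],[[0,0,0],[0,0,0]]]';python3 -m crank '[[[0,0,0],[0,0,0]],[[0,0,0],[0,0,0]],[[0,0,0],[0,0,0]],[[0,0,0],[0,0,0]],[[0,0,0],[0,0,0]]]' 0.045 25;python3 -c "
from h import *
go((.569,.229,.035))
c=arm.capture('scene');save(c,'c2',(190,110,350,250),4)"
```

```text
t: 16.58
position: [0.569, 0.2282, 0.0357]
ee_rot: [-5.5, 89.9, -1.0]
force: [-0.1, 0.2, -0.4]
gripper_width: 0.993
t: 17.0
position: [0.5697, 0.2285, 0.037]
ee_rot: [8.0, 89.8, 12.5]
force: [-0.4, 0.3, -0.5]
gripper_width: 0.654
 t 17.0 pos [0.5697 0.2285 0.037 ] rpy [ 8.01 89.82 12.52] F [-0.4  0.3 -0.5] grip 0.654 j7 [-28.  59.   8.  86. -11.  35. -11.]
 axes y [-0.078  0.997  0.   ] z [0.997 0.078 0.003]  d_world [-0.0007  0.0005 -0.002 ]  shift_tool_now [ 0.002   0.0006 -0.0007] turn [ 0.      0.003  -0.0004] 0.2
```

View pics/c2.png

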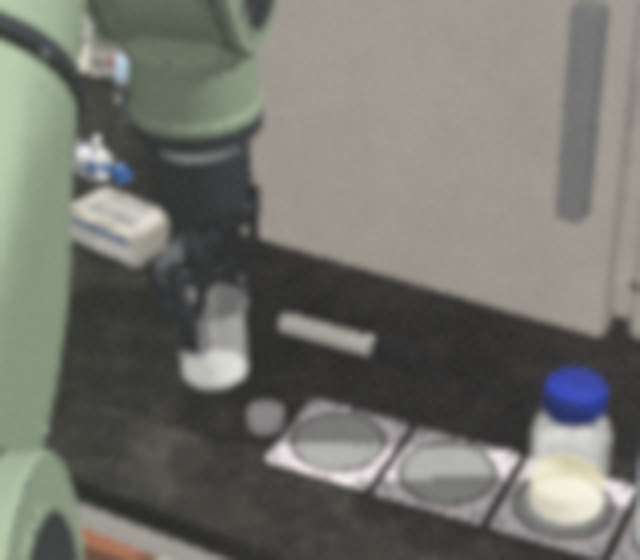

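The beaker is gripped (width about 56 mm) and upright. I lift and carry it.

```bash
python3 -m crank '[[[-0.005,0,0],[0,0.003,0]],[[-0.015,0,0],[0,0,0]],[[-0.02,0,0],[0,0,0]],[[-0.01,-0.005,0],[0,0,0]],[[0,-0.015,-0.001],[0,0,0]]]';python3 -c "
from h import *
go((.5449,.0077,.07))
c=arm.capture('scene');save(c,'c3',(190,110,350,250),4)"
```

```text
t: 17.47
position: [0.5695, 0.2102, 0.0894]
ee_rot: [139.1, 89.9, 143.8]
force: [0.2, 0.6, 0.2]
gripper_width: 0.649
 t 17.47 pos [0.5695 0.2102 0.0894] rpy [139.09  89.87 143.79] F [0.2 0.6 0.2] grip 0.649 j7 [-27.  54.   8.  86. -10.  40. -10.]
 axes y [-0.082  0.997  0.002] z [ 0.997  0.082 -0.002]  d_world [-0.0246 -0.2025 -0.0194]  shift_tool_now [ 0.0191 -0.1998 -0.0411] turn [ 0.0034 -0.0017 -0.0015] 0.2
```

View pics/c3.png

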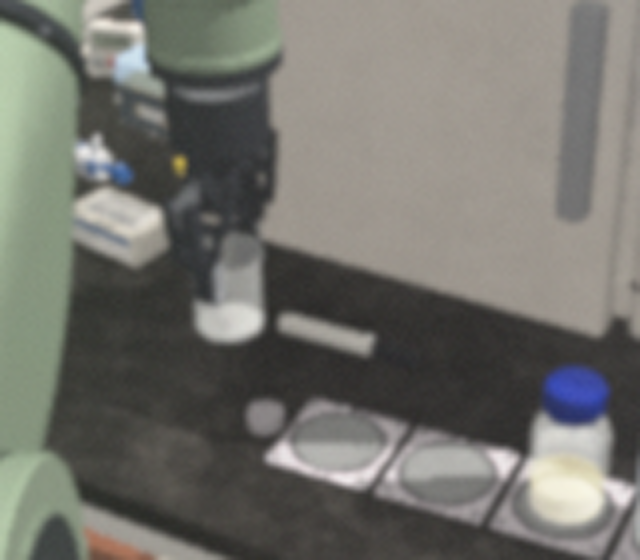

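The beaker (crop 230,290) is up and level, clear of the marker pen.

```bash
python3 -m crank '[[[0,-0.02,-0.005],[0,0,0]],[[0,-0.025,-0.006],[0,0,0]],[[0,-0.028,-0.006],[0,0,0]],[[0,-0.028,-0.006],[0,0,0]],[[0,-0.024,-0.005],[0,0,0]]]';python3 -c "
from h import *
go((.5449,.0077,.07))"
```

```text
t: 17.93
position: [0.5492, 0.0718, 0.0858]
ee_rot: [-161.4, 89.7, -156.8]
force: [1.3, -0.9, -0.8]
gripper_width: 0.653
 t 17.93 pos [0.5492 0.0718 0.0858] rpy [-161.41   89.72 -156.76] F [ 1.3 -0.9 -0.8] grip 0.653 j7 [-14.  51.   6.  98.  -8.  32.   1.]
 axes y [-0.081  0.997 -0.002] z [ 0.997  0.081 -0.005]  d_world [-0.0043 -0.0641 -0.0158]  shift_tool_now [ 0.0159 -0.0635 -0.0094] turn [ 0.0026 -0.0046  0.0016] 0.3
```

```bash
python3 -m crank '[[[0,-0.018,-0.002],[0.002,-0.004,0.001]],[[0,-0.014,-0.002],[0,0,0]],[[0.002,-0.009,-0.001],[0,0,0]],[[0.004,-0.004,0],[0,0,0]],[[0.003,0,0],[0,0,0]]]';python3 -m crank '[[[0,0,0],[0,0,0]],[[0,0,0],[0,0,0]]]'; python3 -c "
from h import *
go((.5449,.0077,.05))"
```

```text
t: 18.35
position: [0.5447, 0.013, 0.0742]
ee_rot: [-134.0, 89.7, -130.0]
force: [0.0, 0.8, 0.4]
gripper_width: 0.649
t: 18.52
position: [0.5442, 0.014, 0.0728]
ee_rot: [-147.6, 89.6, -143.7]
force: [-0.4, 0.8, 0.1]
gripper_width: 0.649
 t 18.52 pos [0.5442 0.014  0.0728] rpy [-147.63   89.6  -143.66] F [-0.4  0.8  0.1] grip 0.649 j7 [ -7.  52.   5. 100.  -7.  29.   6.]
 axes y [-0.069  0.998 -0.004] z [ 0.998  0.069 -0.006]  d_world [ 0.0007 -0.0063 -0.0228]  shift_tool_now [ 0.0228 -0.0062  0.0004] turn [-0.0093 -0.0059  0.0037] 0.7
```

```bash
python3 -m crank '[[[0.003,-0.005,0],[-0.009,-0.006,0.003]],[[0.006,-0.001,0],[0,0,0]],[[0.005,0,0],[0,0,0]],[[0.002,0,0],[0,0,0]],[[0,0,0],[0,0,0]]]'; python3 -c "
from h import *
go((.5449,.0077,.04))"
```

```text
t: 18.93
position: [0.5447, 0.0102, 0.0546]
ee_rot: [43.5, 89.9, 48.3]
force: [0.3, 0.5, -0.2]
gripper_width: 0.651
 t 18.93 pos [0.5447 0.0102 0.0546] rpy [43.52 89.94 48.28] F [ 0.3  0.5 -0.2] grip 0.651 j7 [ -6.  53.   4. 101.  -7.  26.   7.]
 axes y [-0.083  0.997  0.001] z [0.997 0.083 0.001]  d_world [ 0.0002 -0.0025 -0.0146]  shift_tool_now [ 0.0146 -0.0025 -0.    ] turn [ 0.0047  0.0007 -0.0007] 0.3
```

```bash
python3 -m crank '[[[0.004,-0.002,0],[0.004,0,0]],[[0.004,0,0],[0,0,0]],[[0.002,0,0],[0,0,0]],[[0,0,0],[0,0,0]]]'; python3 -c "
from h import *
go((.5449,.0077,.04))
c=arm.capture('scene');save(c,'c4',(270,170,350,240),8)"
```

```text
t: 19.27
position: [0.5449, 0.0084, 0.0435]
ee_rot: [51.1, 89.9, 55.6]
force: [-0.2, 0.8, -0.2]
gripper_width: 0.648
 t 19.27 pos [0.5449 0.0084 0.0435] rpy [51.07 89.94 55.61] F [-0.2  0.8 -0.2] grip 0.648 j7 [ -6.  55.   3. 101.  -7.  25.   7.]
 axes y [-0.079  0.997  0.001] z [0.997 0.079 0.001]  d_world [-0.     -0.0007 -0.0035]  shift_tool_now [ 0.0035 -0.0007 -0.0001] turn [ 0.0006  0.0006 -0.0008] 0.1
```

View pics/c4.png

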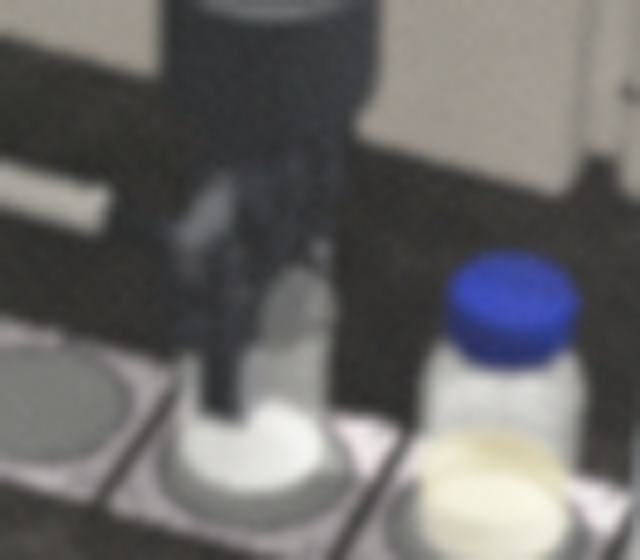

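The beaker's foot is a few millimetres above mark_2's ring (crop 255,450). I continue in small steps to contact.

```bash
python3 -m crank '[[[0.002,-0.0005,0],[0,0,0]],[[0.002,0,0],[0,0,0]],[[0,0,0],[0,0,0]]]'; python3 -c "
from h import *
for i in range(3): arm.capture('scene');print(np.round(arm.sense()['force'],1))
go((.5449,.0077,.04))"
```

```text
t: 19.57
position: [0.5452, 0.0079, 0.0396]
ee_rot: [29.3, 89.9, 33.8]
force: [0.2, 1.0, 0.1]
gripper_width: 0.65
[ 0.1 -0.9 -0.3]
[ 0.7 -0.2 -0.9]
[0.2 1.  0.3]
 t 19.72 pos [0.5453 0.0079 0.0398] rpy [25.04 89.9  29.58] F [0.2 1.  0.3] grip 0.647 j7 [ -6.  55.   3. 101.  -7.  24.   7.]
 axes y [-0.079  0.997  0.001] z [0.997 0.079 0.002]  d_world [-0.0004 -0.0002  0.0002]  shift_tool_now [-0.0002 -0.0002 -0.0004] turn [ 0.0007  0.0015 -0.0007] 0.1
```

```bash
python3 -m crank '[[[0.002,0,-0.0004],[0,0.001,0]],[[0.001,0,0],[0,0,0]],[[0,0,0],[0,0,0]]]'; python3 -c "
from h import *
for i in range(3): c=arm.capture('scene');print(np.round(arm.sense()['force'],1))
go((.5449,.0077,.04))"
```

```text
t: 19.97
position: [0.5463, 0.008, 0.039]
ee_rot: [8.9, 89.7, 13.4]
force: [-0.2, 0.3, -0.4]
gripper_width: 0.648
[ 1.1  0.1 -0.5]
[-0.1  0.2  4.3]
[-0.7  0.7  6. ]
 t 20.12 pos [0.5464 0.0081 0.0387] rpy [10.36 89.74 14.91] F [-0.7  0.7  6. ] grip 0.651 j7 [ -6.  55.   3. 101.  -7.  24.   7.]
 axes y [-0.079  0.997  0.001] z [0.997 0.079 0.005]  d_world [-0.0015 -0.0004  0.0013]  shift_tool_now [-0.0013 -0.0003 -0.0015] turn [ 0.0009  0.0045 -0.0008] 0.3
```

Contact at +6 N, so I release.

```bash
python3 -m crank '[[[0,0,0],[0,0,0]],[[0,0,0],[0,0,0]],[[0,0,0],[0,0,0]],[[0,0,0],[0,0,0]]]' 0.08; python3 -c "
from h import *
c=arm.capture('scene');save(c,'c5',(260,140,370,240),6)
go((.5449,.0077,.14))"
```

```text
t: 20.45
position: [0.5462, 0.0081, 0.0383]
ee_rot: [10.6, 89.8, 15.1]
force: [0.0, 0.5, 0.7]
gripper_width: 0.939
 t 20.5 pos [0.5462 0.0081 0.0383] rpy [11.32 89.77 15.86] F [0.1 0.2 0.2] grip 0.937 j7 [ -6.  55.   3. 101.  -7.  24.   7.]
 axes y [-0.079  0.997  0.001] z [0.997 0.079 0.004]  d_world [-0.0013 -0.0004  0.1017]  shift_tool_now [-0.1017 -0.0002 -0.0009] turn [ 0.0008  0.004  -0.0008] 0.2
```

View pics/c5.png

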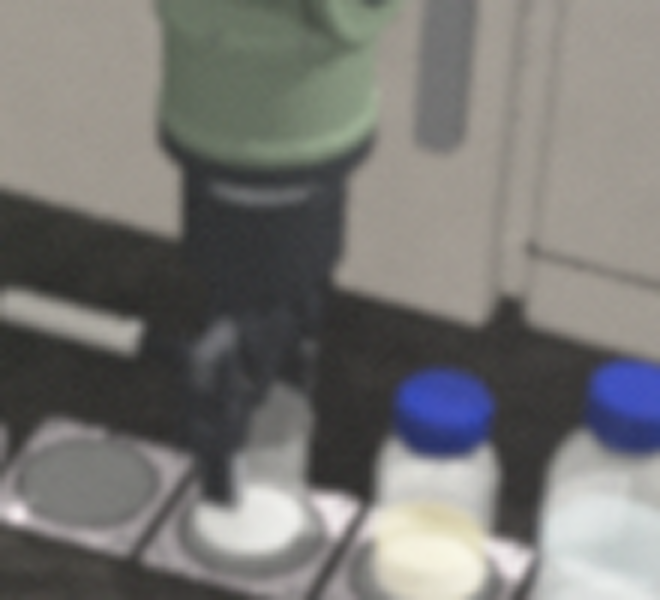

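The beaker stands in mark_2's ring (crop 250,520). I go straight up, then to the jar.

```bash
python3 -m crank '[[[-0.01,0,0],[0,0.003,0]],[[-0.025,0,0],[0,0,0]],[[-0.03,0,0],[0,0,0]],[[-0.015,0,0],[0,0,0]],[[0,0.01,-0.001],[0,0,0]]]'; python3 -m crank '[[[0,0.025,-0.004],[0,0,0]],[[0,0.034,-0.005],[0,0,0]],[[0,0.036,-0.005],[0,0,0]],[[0,0.036,-0.005],[0,0,0]],[[0,0.036,-0.005],[0,0,0]]]';python3 -c "
from h import *
go((.468,.367,.1))"
```

```text
t: 20.92
position: [0.5435, 0.0162, 0.1201]
ee_rot: [-175.0, 89.9, -170.6]
force: [-0.2, -0.1, -0.1]
gripper_width: 0.938
t: 21.33
position: [0.5062, 0.1823, 0.1186]
ee_rot: [-108.6, 89.8, -104.8]
force: [0.6, -0.8, -0.0]
gripper_width: 0.937
 t 21.33 pos [0.5062 0.1823 0.1186] rpy [-108.59   89.82 -104.78] F [ 0.6 -0.8 -0. ] grip 0.937 j7 [-28.  47.   8. 100. -11.  33.  -9.]
 axes y [-0.067  0.998 -0.003] z [ 0.998  0.067 -0.001]  d_world [-0.0382  0.1847 -0.0186]  shift_tool_now [ 0.0181  0.1869 -0.0259] turn [-0.012  -0.001   0.0029] 0.7
```

```bash
python3 -m crank '[[[0,0.036,-0.005],[-0.005,0,0.003]],[[0,0.036,-0.005],[-0.005,0,0]],[[0,0.034,-0.004],[0,0,0]],[[0,0.026,-0.003],[0,0,0]],[[0,0.014,-0.002],[0,0,0]]]' 0.07; python3 -m crank '[[[0.004,0.003,0],[0,0,0]],[[0.004,0,0],[0,0,0]],[[0,0,0],[0,0,0]]]';python3 -c "
from h import *
go((.468,.367,.06))"
```

```text
t: 21.75
position: [0.4687, 0.3407, 0.1146]
ee_rot: [167.2, 89.7, 172.0]
force: [0.4, 0.4, -0.8]
gripper_width: 0.824
t: 22.0
position: [0.4652, 0.3477, 0.1036]
ee_rot: [171.3, 89.6, 176.5]
force: [1.2, -1.2, -0.2]
gripper_width: 0.822
 t 22.0 pos [0.4652 0.3477 0.1036] rpy [171.31  89.57 176.47] F [ 1.2 -1.2 -0.2] grip 0.822 j7 [-45.  51.  10.  92. -14.  39. -22.]
 axes y [-0.09   0.996  0.001] z [ 0.996  0.09  -0.007]  d_world [ 0.0028  0.0193 -0.0436]  shift_tool_now [0.0435 0.0189 0.0049] turn [ 0.0116 -0.0075 -0.0011] 0.8
```

```bash
python3 -m crank '[[[0.005,0.015,0.004],[0.01,-0.007,0]],[[0.01,0.004,0.001],[0,0,0]],[[0.008,0,0],[0,0,0]],[[0.003,0,0],[0,0,0]],[[0,0,0],[0,0,0]]]';python3 -c "
from h import *
go((.468,.367,.06))
c=arm.capture('top');save(c,'d1',(130,170,290,290),4)"
```

```text
t: 22.42
position: [0.4702, 0.3612, 0.074]
ee_rot: [-123.5, 89.8, -119.2]
force: [-1.5, 0.9, 0.4]
gripper_width: 0.817
 t 22.42 pos [0.4702 0.3612 0.074 ] rpy [-123.46   89.81 -119.22] F [-1.5  0.9  0.4] grip 0.817 j7 [-46.  55.  11.  90. -14.  37. -24.]
 axes y [-0.074  0.997 -0.003] z [ 0.997  0.074 -0.002]  d_world [-0.0022  0.0058 -0.014 ]  shift_tool_now [ 0.014   0.006  -0.0017] turn [-0.0046 -0.0019  0.0028] 0.3
```

View pics/d1.png

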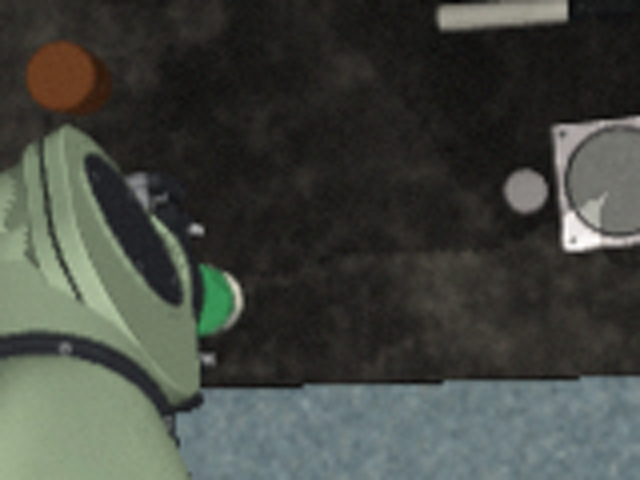

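The fingers (197,230 and 207,360) straddle the green lid (210,300). I descend with a 6 mm y correction.

```bash
python3 -m crank '[[[0.004,0.005,-0.002],[-0.004,-0.002,0.002]],[[0.006,0.001,0],[0,0,0]],[[0.004,0,0],[0,0,0]],[[0,0,0],[0,0,0]]]';python3 -c "
from h import *
go((.468,.367,.017))"
```

```text
t: 22.8
position: [0.4682, 0.3663, 0.0597]
ee_rot: [-14.1, 89.9, -9.7]
force: [0.3, -1.3, -0.1]
gripper_width: 0.818
 t 22.8 pos [0.4682 0.3663 0.0597] rpy [-14.07  89.93  -9.66] F [ 0.3 -1.3 -0.1] grip 0.818 j7 [-46.  56.  10.  90. -15.  35. -24.]
 axes y [-0.077  0.997 -0.   ] z [0.997 0.077 0.001]  d_world [-0.0002  0.0007 -0.0427]  shift_tool_now [ 0.0427  0.0007 -0.0002] turn [-0.0017  0.0012  0.0003] 0.1
```

```bash
python3 -m crank '[[[0.01,0.001,0],[0,0.001,0]],[[0.012,0,0],[0,0,0]],[[0.008,0,0],[0,0,0]],[[0.003,0,0],[0,0,0]],[[0,0,0],[0,0,0]]]';python3 -c "
from h import *
go((.468,.367,.017))"
```

```text
t: 23.22
position: [0.468, 0.3672, 0.0225]
ee_rot: [-115.2, 90.0, -110.8]
force: [0.8, 0.7, -0.9]
gripper_width: 0.816
 t 23.22 pos [0.468  0.3672 0.0225] rpy [-115.25   89.95 -110.84] F [ 0.8  0.7 -0.9] grip 0.816 j7 [-46.  60.   9.  91. -15.  31. -23.]
 axes y [-0.077  0.997 -0.001] z [ 0.997  0.077 -0.   ]  d_world [ 0.     -0.0002 -0.0055]  shift_tool_now [ 0.0055 -0.0002  0.    ] turn [-0.0015 -0.0003  0.0007] 0.1
```

```bash
python3 -m crank '[[[0.004,0,0],[0,0,0]],[[0.002,0,0],[0,0,0]],[[0,0,0],[0,0,0]]]';python3 -m crank '[[[0,0,0],[0,0,0]],[[0,0,0],[0,0,0]],[[0,0,0],[0,0,0]],[[0,0,0],[0,0,0]],[[0,0,0],[0,0,0]]]' 0.033 30;python3 -c "
from h import *
go((.468,.367,.017))"; python3 -m crank '[[[-0.005,0,0],[0,0,0]],[[-0.012,0,0],[0,0,0]],[[-0.012,0,0],[0,0,0]],[[-0.006,0,0],[0,0,0]],[[0,0,0],[0,0,0]]]';python3 -c "
from h import *
go((.538,.0969,.06))
c=arm.capture('scene');save(c,'d2',(150,110,310,250),4);c=arm.capture('top');save(c,'d2t',(130,170,290,290),4)"
```

```text
t: 23.47
position: [0.468, 0.3671, 0.0158]
ee_rot: [-121.0, 89.9, -116.6]
force: [-0.7, 0.1, -1.0]
gripper_width: 0.817
t: 23.88
position: [0.4683, 0.3674, 0.0168]
ee_rot: [-14.0, 90.0, -9.6]
force: [0.7, -0.2, -0.2]
gripper_width: 0.51
 t 23.88 pos [0.4683 0.3674 0.0168] rpy [-13.99  89.97  -9.58] F [ 0.7 -0.2 -0.2] grip 0.51 j7 [-46.  60.   9.  91. -15.  31. -23.]
 axes y [-0.077  0.997 -0.   ] z [0.997 0.077 0.001]  d_world [-0.0003 -0.0004  0.0002]  shift_tool_now [-0.0002 -0.0003 -0.0004] turn [-0.0016  0.0005  0.0001] 0.1
t: 24.3
position: [0.4686, 0.3675, 0.0564]
ee_rot: [15.9, 89.9, 20.3]
force: [-0.0, -0.4, -0.7]
gripper_width: 0.512
 t 24.3 pos [0.4686 0.3675 0.0564] rpy [15.86 89.91 20.26] F [-0.  -0.4 -0.7] grip 0.512 j7 [-46.  56.  10.  90. -15.  35. -24.]
 axes y [-0.077  0.997  0.   ] z [0.997 0.077 0.001]  d_world [ 0.0694 -0.2706  0.0036]  shift_tool_now [-0.0037 -0.2751  0.0484] turn [-0.0017  0.0015 -0.0004] 0.1
```

View pics/d2.png

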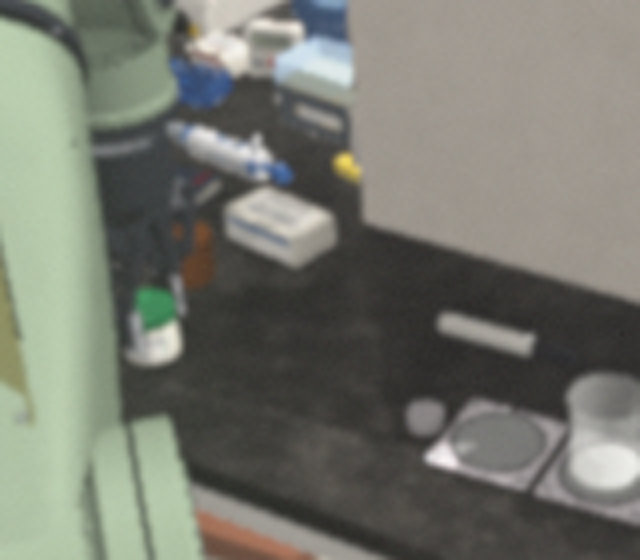

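View pics/d2t.png

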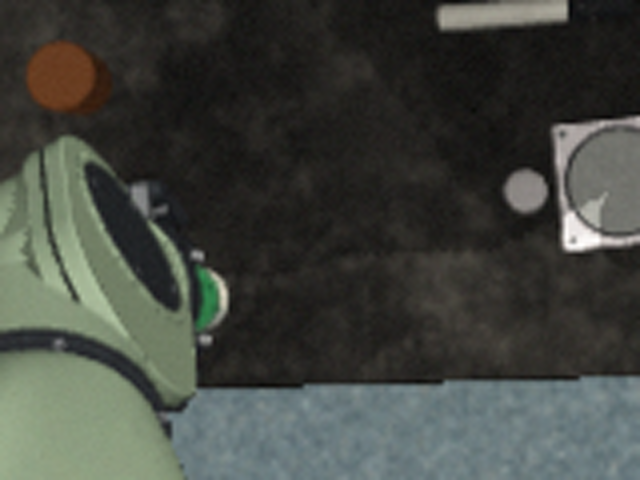

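The jar (crop 155,330) is lifted upright. I carry it to mark_1.

```bash
python3 -m crank '[[[-0.004,-0.015,0.003],[0,0,0]],[[-0.002,-0.025,0.004],[0,0,0]],[[0,-0.03,0.005],[0,0,0]],[[0,-0.032,0.006],[0,0,0]],[[0,-0.032,0.006],[0,0,0]]]';python3 -c "
from h import *
go((.538,.0969,.06))"
```

```text
t: 24.82
position: [0.5004, 0.2365, 0.0595]
ee_rot: [126.5, 89.8, 131.5]
force: [0.8, 0.5, 0.3]
gripper_width: 0.511
 t 24.82 pos [0.5004 0.2365 0.0595] rpy [126.51  89.83 131.54] F [0.8 0.5 0.3] grip 0.511 j7 [-32.  54.   7.  99. -12.  28. -12.]
 axes y [-0.088  0.996  0.002] z [ 0.996  0.088 -0.002]  d_world [ 0.0376 -0.1396  0.0005]  shift_tool_now [-0.0009 -0.1424  0.0252] turn [ 0.0094 -0.0018 -0.0024] 0.6
```

```bash
python3 -m crank '[[[0,-0.031,0.005],[0.005,0,-0.002]],[[0,-0.03,0.005],[0.004,0,0]],[[0,-0.024,0.004],[0,0,0]],[[0,-0.016,0.003],[0,0,0]],[[0,-0.008,0.002],[0,0,0]]]';python3 -m crank '[[[0,0,0],[0,0,0]],[[0,0,0],[0,0,0]]]';python3 -c "
from h import *
go((.538,.0969,.035))"
```

```text
t: 25.23
position: [0.5291, 0.1152, 0.0585]
ee_rot: [-136.5, 89.7, -132.4]
force: [-0.2, -0.7, -0.1]
gripper_width: 0.51
t: 25.4
position: [0.5293, 0.1131, 0.0582]
ee_rot: [-136.6, 89.7, -132.7]
force: [0.5, 0.5, -0.5]
gripper_width: 0.514
 t 25.4 pos [0.5293 0.1131 0.0582] rpy [-136.65   89.65 -132.72] F [ 0.5  0.5 -0.5] grip 0.514 j7 [-18.  53.   5. 101.  -9.  26.  -4.]
 axes y [-0.068  0.998 -0.004] z [ 0.998  0.068 -0.004]  d_world [ 0.0087 -0.0162 -0.0232]  shift_tool_now [ 0.0233 -0.0167  0.0077] turn [-0.01   -0.0044  0.0041] 0.7
```

```bash
python3 -m crank '[[[0.002,-0.012,0.006],[-0.008,-0.004,0.003]],[[0.005,-0.005,0.002],[0,0,0]],[[0.006,-0.001,0],[0,0,0]],[[0.003,0,0],[0,0,0]],[[0,0,0],[0,0,0]]]';python3 -c "
from h import *
go((.538,.0969,.022))"
```

```text
t: 25.82
position: [0.5372, 0.1013, 0.0403]
ee_rot: [137.4, 89.9, 142.1]
force: [-0.6, 0.9, -0.5]
gripper_width: 0.513
 t 25.82 pos [0.5372 0.1013 0.0403] rpy [137.36  89.87 142.09] F [-0.6  0.9 -0.5] grip 0.513 j7 [-16.  55.   4. 101.  -8.  25.  -2.]
 axes y [-0.082  0.997  0.002] z [ 0.997  0.082 -0.002]  d_world [ 0.0008 -0.0044 -0.0183]  shift_tool_now [ 0.0183 -0.0045  0.0005] turn [ 0.004  -0.0017 -0.0016] 0.3
```

```bash
python3 -m crank '[[[0.004,-0.004,0.0005],[0.003,-0.001,-0.001]],[[0.005,0,0],[0,0,0]],[[0.003,0,0],[0,0,0]],[[0,0,0],[0,0,0]]]';python3 -c "
from h import *
for i in range(2): c=arm.capture('scene');print(np.round(arm.sense()['force'],1))
go((.538,.0969,.022))"
```

```text
t: 26.15
position: [0.5372, 0.0991, 0.0267]
ee_rot: [147.0, 89.9, 151.7]
force: [0.1, 0.1, 0.1]
gripper_width: 0.516
[-1.  -0.3 -0.2]
[-0.4 -0.3  0.1]
 t 26.25 pos [0.5374 0.0992 0.0272] rpy [136.06  89.91 140.72] F [-0.4 -0.3  0.1] grip 0.515 j7 [-16.  56.   4. 101.  -8.  23.  -2.]
 axes y [-0.081  0.997  0.001] z [ 0.997  0.081 -0.001]  d_world [ 0.0006 -0.0023 -0.0052]  shift_tool_now [ 0.0052 -0.0023  0.0004] turn [ 0.0028 -0.0012 -0.0011] 0.2
```

```bash
python3 -m crank '[[[0.003,-0.002,0.0005],[0.002,-0.001,-0.001]],[[0.002,0,0],[0,0,0]],[[0.001,0,0],[0,0,0]],[[0,0,0],[0,0,0]]]';python3 -c "
from h import *
for i in range(3): c=arm.capture('scene');print(np.round(arm.sense()['force'],1))
go((.538,.0969,.020));save(c,'d3',(240,150,350,250),6)"
```

```text
t: 26.58
position: [0.5384, 0.0971, 0.021]
ee_rot: [6.4, 90.0, 10.9]
force: [-0.3, -0.6, -1.0]
gripper_width: 0.513
[ 0.4 -0.4 -0.1]
[0.6 0.2 0.1]
[-0.2 -0.1 -0.5]
 t 26.73 pos [0.5385 0.0971 0.0213] rpy [ 8.56 89.94 13.09] F [-0.2 -0.1 -0.5] grip 0.512 j7 [-15.  57.   4. 101.  -8.  22.  -1.]
 axes y [-0.079  0.997  0.   ] z [0.997 0.079 0.001]  d_world [-0.0005 -0.0002 -0.0013]  shift_tool_now [ 0.0013 -0.0002 -0.0005] turn [ 0.0006  0.0011 -0.0002] 0.1
```

View pics/d3.png

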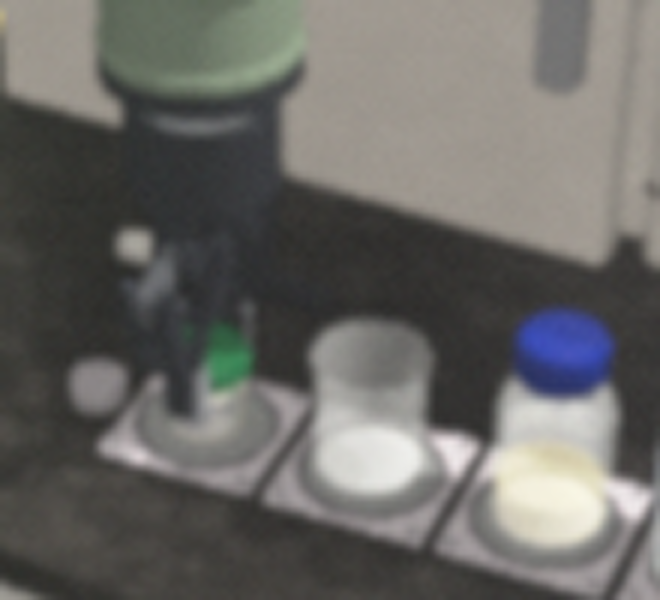

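The jar is just above or on mark_1 (crop 210,410). I make a last small step to contact.

```bash
python3 -m crank '[[[0.002,0,-0.0005],[0,0.001,0]],[[0.001,0,0],[0,0,0]],[[0,0,0],[0,0,0]]]';python3 -c "
from h import *
for i in range(4): c=arm.capture('scene');print(np.round(arm.sense()['force'],1))
go((.538,.0969,.020))"
```

```text
t: 26.98
position: [0.5382, 0.0972, 0.0194]
ee_rot: [25.8, 89.9, 30.4]
force: [-0.1, -0.2, -1.8]
gripper_width: 0.512
[0.2 1.2 3.3]
[-1.3 -0.8  7.7]
[-1.1  0.2  7.9]
[-1.2 -0.6  7.1]
 t 27.18 pos [0.5383 0.0972 0.0193] rpy [22.81 89.93 27.35] F [-1.2 -0.6  7.1] grip 0.512 j7 [-15.  57.   4. 101.  -8.  22.  -1.]
 axes y [-0.079  0.997  0.   ] z [0.997 0.079 0.001]  d_world [-0.0003 -0.0003  0.0007]  shift_tool_now [-0.0007 -0.0003 -0.0003] turn [ 0.0007  0.0011 -0.0005] 0.1
```

Contact at about 7 N. I release and retreat upward, then back toward the base.

```bash
python3 -m crank '[[[0,0,0],[0,0,0]],[[0,0,0],[0,0,0]],[[0,0,0],[0,0,0]],[[0,0,0],[0,0,0]]]' 0.07; python3 -m crank '[[[-0.008,0,0],[0,0,0]],[[-0.02,0,0],[0,0,0]],[[-0.03,0,0],[0,0,0]],[[-0.03,0,0],[0,0,0]],[[-0.03,0,0],[0,0,0]]]';python3 -m crank '[[[-0.02,0.02,0],[0,0,0]],[[0,0.03,0],[0,0,0]],[[0,0.035,0],[0,0,0]],[[0,0.035,0],[0,0,0]],[[0,0.035,0],[0,0,0]]]';python3 -m crank '[[[0,0.03,-0.005],[0,0,0]],[[0,0.02,-0.005],[0,0,0]],[[0,0.01,0],[0,0,0]],[[0,0,0],[0,0,0]],[[0,0,0],[0,0,0]]]';python3 - <<'E'
from h import *
c=arm.capture('top');s=arm.capture('scene')
im=cv2.resize(c["image"][170:260,240:440,::-1],None,fx=4,fy=4,interpolation=cv2.INTER_CUBIC)
cv2.imwrite("pics/f0.png",im.copy())
im2=cv2.resize(s["image"][150:270,240:410,::-1],None,fx=4.6,fy=4.6,interpolation=cv2.INTER_CUBIC)
def circ(p,z,r,col=(0,0,255)):
    for cc,I,o,f in((c,im,(240,170),4),(s,im2,(240,150),4.6)):
        pts=[(proj(cc,(p[0]+r*np.cos(a),p[1]+r*np.sin(a),z))-o+.5)*f for a in np.linspace(0,6.283,60)]
        cv2.polylines(I,[np.int32(np.round(pts))],True,col,1)
M=((.538,.0969),(.5449,.0072),(.5522,-.0826),(.5591,-.1726))
for p,h,r in zip(M,(.045,.068,.108,.142),(.0225,.0285,.021,.021)): circ(p,h+.003,r)
for p,r in zip(M,(.021,.026,.028,.0345)): circ(p,.003,r,(0,255,255))
cv2.imwrite("pics/f1.png",im);cv2.imwrite("pics/f2.png",im2)
E
```

```text
t: 27.52
position: [0.5382, 0.0973, 0.0189]
ee_rot: [28.1, 89.9, 32.7]
force: [-0.1, 0.7, 0.2]
gripper_width: 0.819
t: 27.93
position: [0.5353, 0.0966, 0.1376]
ee_rot: [-175.1, 89.5, -170.6]
force: [1.1, 0.5, 0.5]
gripper_width: 0.817
t: 28.35
position: [0.5269, 0.2486, 0.1696]
ee_rot: [-24.5, 89.8, -20.7]
force: [0.6, 0.1, 0.5]
gripper_width: 0.817
t: 28.77
position: [0.5095, 0.3182, 0.1718]
ee_rot: [28.7, 89.7, 32.9]
force: [1.1, -0.4, 0.3]
gripper_width: 0.822
```

View pics/f1.png

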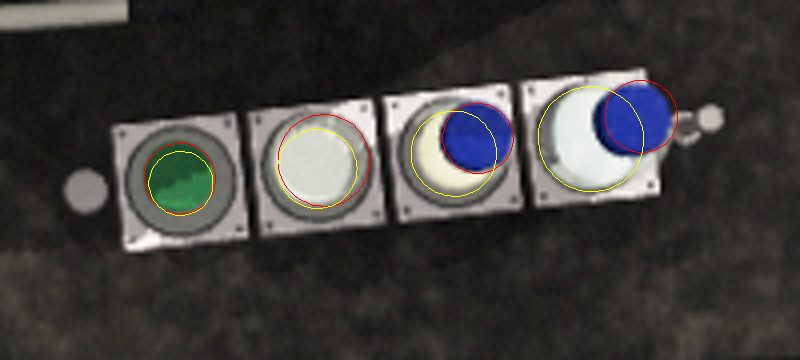

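View pics/f2.png

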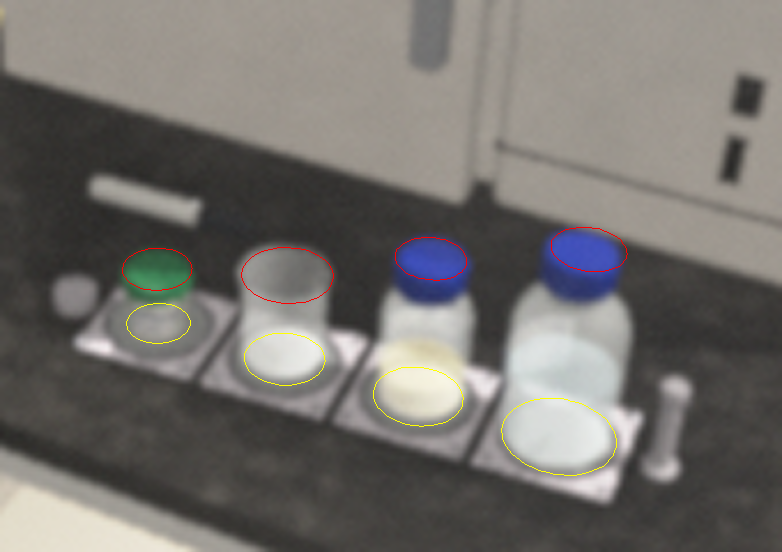

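View pics/f0.png

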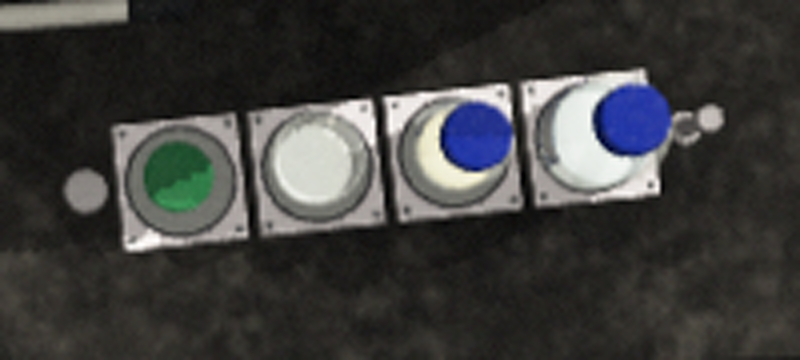

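The final pictures show all four containers upright inside their rings: jar (181,178), beaker (313,163), small bottle (455,150) and large bottle (592,138) in the top crop. Offsets are at most about 3 mm, the marker is untouched and the hand is clear. I hand in.

```bash
python3 -c "
from h import *
c=arm.capture('scene')
print([(np.round(d['at'],0).tolist(),round(d['confidence'],2)) for d in arm.tip_of(c,'marker')[:2]])
print(arm.sense()['t'],np.round(arm.sense()['force'],1));print(arm.job_done())"
```

```text
[([278.0, 196.0], 0.66)]
28.9667 [-0.4 -0.3  0.5]
the job is handed in; nothing more can be done
None
```

I put the four containers on the plates in height order and handed the job in at about 29 s of the 128 s allowed. The tall post is at the right (-y) end, so the order is:
- **mark_4:** large bottle
- **mark_3:** small bottle
- **mark_2:** beaker
- **mark_1:** the green-lidded septa jar; the brown look-alike was left alone

Each was lowered until the wrist force showed contact, at most about 8 N on the readings I took, and then released.

**Last checks:** in both camera views all four stand upright inside their rings. The scene view agrees with the intended positions to about 2 mm. The top view puts the beaker and large bottle about 3 mm off centre along +y, a small disagreement I left alone. The marker is within 1 pixel of where it was, and the hand is clear with no contact force.

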